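# Seat the counter's plug-in cassette with its ejector levers

## Robot

A 6-joint arm with a two-finger parallel gripper is mounted at the origin on the work surface. World frame = base frame: x ahead of the robot, y to its left, z up, the work surface at z = 0. Lengths are in mm, angles in rad, forces in N, time in s.
With the tool pointing down it reaches from about 200 to 875 mm from the base axis. Payload 3.4 kg.
Tool frame: the origin (TCP) lies midway between the tips of the shut fingers; the grasp point (between the pads) lies grip_depth behind it (grip_depth is the distance from the TCP to the grasp point, in mm); x points along the fingers, y is the direction in which the jaws open and shut, and the axes are right-handed (so a half turn about x gives the same grasp; the last joint's range is limited). The gripper opens to 94 mm and grips with 3 to 60 N. Pads are 16 mm wide; open, the fingers measure 119 mm over their backs; the gripper's body (75 mm by 177 mm) begins 78 mm behind the grasp point.
Start: joints at [1.168, 0.276, 1.505, -0, 1.361, -0.121], TCP at [159.916, 552.352, 205.493] pointing down, gripper open.
Joint ranges: [-2.89, 2.89], [-0.75, 2.08], [0.22, 2.7], [-1.18, 4.32], [0.11, 2.71], [-2.7, 2.7]. Speed limits (rad/s): [2.57, 2.57, 3.14, 3.14, 3.14, 3.14].

## Interface

Orientations are given as a unit quaternion [w, x, y, z].
In Python, from cell import read_state, snapshot, camera_model, finish_job, find_in, landmark_of, grip_depth gives the robot as it stands.
- The arm moves only by the tool step_arm, never from a script. Its argument "steps" is a list of rows, each a list of 3 entries, a list of its own where there are three numbers: the opening, from -1 (shut) to 1 (fully open), then the shift along the tool's x, y, z in m, then the turn, a rotation vector about the tool's x, y, z in degrees. A call has 1 to 20 rows; each row shifts and turns the commanded pose from where the row before left it, along the tool's axes as they then stand; what a row does not reach is not made up. A row lasts 1/12 s, in which the tool goes at most 41.7 mm and 7.16 degrees, less where a joint would pass 70% of its speed; a pose out of reach is approached as far as the arm can. A call with a gripper value outside its range is refused whole. The fingers move at their own pace and stop on an object; the grip force is fixed at half the most. Time passes only in rows, so rows that do not move let the fingers close. It gives the time, the measured TCP pose, the force and the opening at its end, in the units of the state.
- read_state(): the state, without advancing time (a new reading comes with each control period).
- snapshot(name): name is "scene" or "top" or "wrist"; returns the picture (400x640x3 uint8, red, green, blue); there is no depth.
- camera_model(name): a dict with "K" (3x3 intrinsics, pixels), "R" (3x3) and "t" (3): a world point X has camera coordinates R X + t. Camera axes: x right, y down, z forward; pixel columns grow to the right and rows downward; lengths in mm; the calibration is good to about 2 mm. A picture is of the moment at which its call begins: read the wrist's pose just before it. camera_model takes no time and is no camera call; for the wrist camera it gives the pose at the moment of the call.
- finish_job(): hands the job in, once; it reports no verdict.
Trained networks look in the newest picture that a camera, given by its name, has taken for a name from the list of things; names that differ only in an ending like _2 or _b are one class to them, and where a whole thing is asked for, a point or a joint stands for the part that bears it (a point fixed in the world has none). Each returns a list of dicts, best first, with "conf" (0 to 1); they miss things now and then, are a little off and sometimes report something else, mostly with a low value. They report only what shows in the picture. A call takes as long as a camera call. They do not tell look-alikes from the thing itself.
- find_in(camera, label): "box" ([centre column, centre row, width, height] in pixels, round what is visible of it).
- landmark_of(camera, label): "at" ([column, row] in pixels: a listed point, or the origin of a listed thing).
The state is a dict: "time": time; "joint_positions": joint angles; "dq": joint speeds; "joint_efforts": joint torques, N m; "eef_pos": TCP position; "ee_rot": TCP orientation; "wrist_force": force on the tool from outside, world axes, zero at the start; "wrist_torque": the same for the moment, N m; "gripper_width": opening from 0.0 (shut) to 1.0 (fully open).
Only numpy, scipy, OpenCV 4.12 (cv2) and the standard library are available. Lean on these libraries where they do the work, as an engineer would, in place of code of your own. Each camera call takes 0.05 s, during which the arm holds its last target.

## Task

Take the plug-in cassette from its rest on the bench and lower it gently into the bay of the colony counter, feeling for the guide slot, until it stands on the connector; let go of it there. Then swing the two black ejector levers inward, one after the other in either order, so that they (not your hand) draw the cassette fully home and level, without forcing a lever once the cassette has bottomed. Leave the dishes and the bottle alone.

Things in the scene. Friction and masses are not known exactly. Their poses are not given: they have to be found in the camera images.
- counter: Colony counter: fixed white box on a grey base, flat top 70 mm above the bench; round window on its +x part, cassette bay on its -x part. Origin: on the bench below the nominal centre of the bay; z up; the bay's slot runs along y. Box spans x -55..+250 mm, y -150..+150 mm.
- bay (a point): Nominal centre of the bay, 71 mm above the bench, level with the rim of the grey guide, whose slot is 16 mm wide (x), 64 mm long (y), over 30 mm deep. The guide floats: each time it sits up to 7 mm off this point along x. That offset is not measured: see it or feel for it. It stays put (holds against 30 N).
- connector (a point): Top centre of the left one of two white connector blocks (26 x 14 mm), at the counter's y = +44 and -44 mm, beside the slot; tops 80 mm above the bench at the start (this point does not move). Each sinks at most 6 mm, only when pressed with about 14 N, and stays where it is pressed to.
- cassette: Loose grey cassette, 0.24 to 0.39 kg, same both ways round. Origin: centre of its metal body's underside; z up. Body 18 mm thick (x), 70 mm long (y), up to z = 40 mm; shoulder tabs at both ends to y = +-50 mm, top at z = 10 mm. Origin height over the bench: 32 mm in the cradle, 97 with the tongue on the guide's rim, 80 on the unsunk connector, 74 fully home.
- fin (a point): Top centre of the cassette's grip fin: 14 mm thick (x), 36 mm long (y), 30 mm high. In the hand, the cassette may be pressed against the counter with at most 40 N (touch down slowly, about 15 mm/s), and must not be pushed by hand more than 2 mm below the height where it first stands on the connector: that is the levers' work.
- tongue (a point): Bottom centre of the cassette's tongue (goes into the guide slot): 14 mm thick (x), 60 mm long (y), reaching 26 mm below the body's underside.
- cradle: Fixed grey rest, plate 70 x 130 mm, with two posts 32 mm high at y = +-43 mm under the cassette's tabs. Origin: centre of its underside. The cassette starts in it, turned like it within 0.03 rad; lift it straight up.
- lever_left (a joint): Angle (rad) of the black ejector lever at the counter's +y end. 0: arm upright, lever home; grows as it swings outward (+y); starts open at 1.02 to 1.15; range -0.15 to 1.2. Stays where it is left (about 1 N at the bar). Its steel nose, 16 mm inward of the hinge, meets the cassette's tab at about 0.45 and drives it down until it bottoms near 0.
- lever_right (a joint): The same at the counter's -y end: grows as the lever swings outward (towards -y), 0 is home.
- left_hinge (a point): On the left lever's hinge axis (parallel to the counter's x): counter y = +60 mm, 81 mm above the bench. Fixed.
- right_hinge (a point): The same for the right lever: counter y = -60 mm, 81 mm above the bench.
- left_bar (a point): Centre of the cross bar on the left lever, 70 mm from the hinge: 14 mm diameter, 30 mm long, along the counter's x; can be pinched across its two ends or pushed. Driving the cassette takes 3 to 6 N at the bar; once it has bottomed the force rises steeply: 10 N is plenty, 20 N overloads the tab (nose on tab limit 90 N).
- right_bar (a point): The same on the right lever.
- dish_near: Closed culture dish, 91 mm across, 16 mm high; bystander. Origin: centre of the underside.
- dish_far: The same, the other culture dish; bystander.
- reagent: Small reagent bottle, 48 mm across, 95 mm high; bystander. Origin: centre of the underside.
Mind the look-alikes: they are no part of the job. Leave any blue or purple look-alike of the cassette alone.

How it is judged (in metres and radians):
On the way:
1. the cassette stands in the bay on the connector, level, let go, both levers still open (z of cassette in the frame of counter between 0.0775 and 0.083 m and horizontal distance between cassette and counter below 0.012 m and angle between cassette's own z axis and vertical below 0.05 rad and contact force between the fingers and cassette below 0.1 N and value of joint each of lever_left, lever_right above 0.6 rad), for 0.2 s.
At the end, for the whole second after the job is handed in: Cassette in the bay (within 12 mm of the bay's nominal centre), its origin 71.5 to 76 mm above the counter's foot (home is 74), level within 0.03 rad and at rest; both levers home, under 0.12 rad, and at rest (value of joint each of lever_left, lever_right below 0.12 rad and z of cassette in the frame of counter between 0.0715 and 0.076 m and horizontal distance between cassette and counter below 0.012 m and angle between cassette's own z axis and vertical below 0.03 rad and linear speed of cassette below 0.01 m/s and velocity of joint each of lever_left, lever_right below 0.05 rad/s); the robot touches nothing.
It fails at once if the cassette in the hand is pressed on the counter with more than 40 N (contact force between cassette and counter above 40 N and contact force between the fingers and cassette above 0.5 N).
It fails at once if the cassette is driven into the connector by hand (over 2.5 mm below where it first stands) instead of by the levers (z of cassette in the frame of counter below 0.0775 m and horizontal distance between cassette and counter below 0.016 m and contact force between the fingers and cassette above 6 N).
It fails at once if a lever is forced on the cassette's tab with more than 90 N (contact force between any of lever_left, lever_right and cassette above 90 N).
It fails at once if a dish or the bottle is moved more than 20 mm (distance of any of dish_near, dish_far, reagent from where it was at the start of the episode above 0.02 m).
It also fails if it takes over 72 s, if anything falls off the work surface, if the arm or the gripper's body presses on something with over 40 N, if the wrist force passes 120 N, or if a joint passes its speed limit or range.

## Working session

There is one attempt and no reset: what is moved stays moved. The work goes in short steps, Python scripts to look and compute and a tool call to move; the robot and the scene stay as the last step left them, time stands still between calls to the robot, and variables do not carry over. Pictures are saved under pics/ and viewed, and the job is handed in when it is done.

Besides the shell and the picture viewer there is one more tool, called after "Request:" by a JSON object that holds its "op" and its "data", one argument or row to a line. step_arm: Moves the arm, as the interface text tells. Its arguments: {"type":"object","properties":{"steps":{"type":"array"}},"required":["steps"]}

```bash
mkdir -p pics; ls
python3 - <<'E'
from cell import *
import cv2
s=read_state();print({k:s[k] for k in s}); 
try: print(grip_depth)
except Exception as e: print(e)
for n in ("scene","top","wrist"):
    im=snapshot(n); cv2.imwrite(f"pics/{n}0.png",im[:,:,::-1])
    for l in ("cassette","counter","cradle","bay","fin","connector","left_bar","right_bar","left_hinge","right_hinge","dish_near","reagent"):
        try: print(n,l,[(round(d['conf'],2),[round(float(v)) for v in d['at']]) for d in landmark_of(n,l)][:4])
        except Exception as e: print(n,l,e)
E
```

```text
pics
{'time': 0.0, 'joint_positions': array([ 1.16803858e+00,  2.76568195e-01,  1.50611995e+00, -3.04611684e-05,
        1.36070168e+00, -1.21015625e-01]), 'dq': array([-0.00039725,  0.00171897,  0.00036918,  0.00032704, -0.00163314,
        0.00164285]), 'joint_efforts': array([-1.47833667e-03, -4.04578757e+01, -2.37224990e+01,  6.97912951e-02,
        3.47351795e-02, -1.00990958e-04]), 'eef_pos': array([159.66593239, 551.79128679, 204.62529189]), 'ee_rot': array([ 0.69994793,  0.09866302,  0.7002566 , -0.09989594]), 'wrist_force': array([-0.52938033, -0.15633816, -0.24459623]), 'wrist_torque': array([0.04476497, 0.01025523, 0.01112137]), 'gripper_width': 0.998856429699613}
18.8
scene cassette [(0.78, [312, 132]), (0.65, [257, 118]), (0.59, [281, 156])]
scene counter [(0.68, [322, 258]), (0.48, [321, 247]), (0.36, [334, 259])]
scene cradle [(0.73, [287, 157])]
scene bay [(0.67, [322, 248]), (0.51, [286, 159])]
scene fin [(0.95, [282, 138]), (0.72, [314, 117]), (0.59, [256, 103])]
scene connector [(0.84, [331, 258]), (0.43, [351, 275])]
scene left_bar [(0.64, [352, 275])]
scene right
[... 283 characters left out ...]
), (0.62, [391, 258])]
top counter []
top cradle [(0.95, [388, 216])]
top bay [(0.62, [267, 172])]
top fin [(0.62, [450, 219]), (0.55, [398, 260]), (0.54, [392, 209])]
top connector [(0.55, [254, 172])]
top left_bar [(0.51, [226, 168])]
top right_bar [(0.55, [304, 168])]
top left_hinge [(0.69, [248, 170]), (0.29, [311, 247])]
top right_hinge [(0.81, [289, 170])]
top dish_near [(0.64, [312, 248])]
top reagent [(0.73, [387, 215]), (0.49, [208, 245]), (0.23, [306, 170])]
wrist cassette []
wrist counter []
wrist cradle []
wrist bay []
wrist fin []
wrist connector []
wrist left_bar []
wrist right_bar []
wrist left_hinge []
wrist right_hinge []
wrist dish_near []
wrist reagent [(0.62, [196, 340])]
```

View pics/scene0.png

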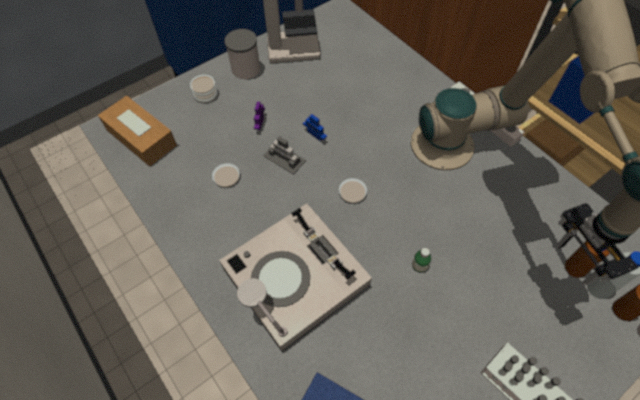

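View pics/top0.png

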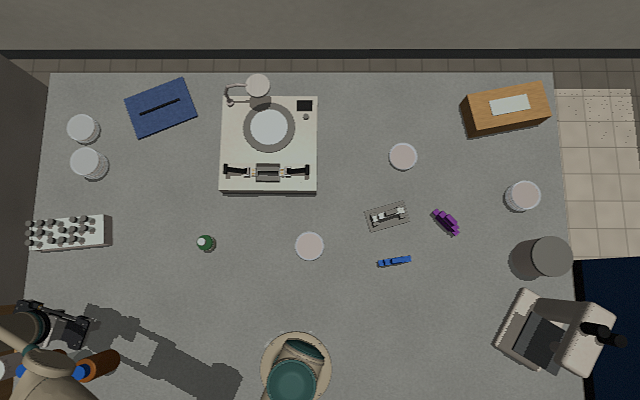

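View pics/wrist0.png

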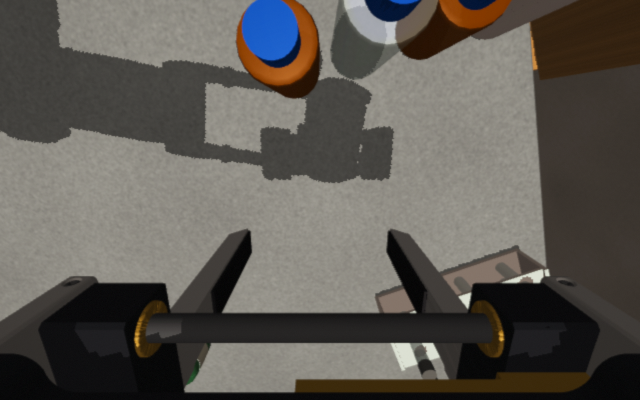

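```bash
cat > h.py <<'E'
from cell import *
import numpy as np, cv2
from scipy.spatial.transform import Rotation as Ro
def unproj(cm,px,z):
    K,R,t=(np.array(cm[k],float) for k in "KRt")
    d=R.T@np.linalg.solve(K,np.array([px[0],px[1],1.])); c=-R.T@t
    return c+d*(z-c[2])/d[2]
def proj(cm,X):
    K,R,t=(np.array(cm[k],float) for k in "KRt")
    p=K@(R@np.array(X,float)+t); return p[:2]/p[2]
def Rt(s):
    q=s['ee_rot']; return Ro.from_quat([q[1],q[2],q[3],q[0]])
E
python3 - <<'E'
from h import *
for n in("scene","top","wrist"):
    c=camera_model(n); R=np.array(c["R"]);print(n,-R.T@c["t"],c["K"][0][0]); print(R.round(3).tolist())
c=camera_model("top")
for nm,p,z in [("cass0",(389,214),32),("fin",(392,209),102),("cradle",(388,216),0),("bay",(267,172),71),("conn",(254,172),80),("lh",(248,170),81),("rh",(289,170),81),("cassA",(449,222),32),("cassB",(391,258),32)]: print(nm,unproj(c,p,z).round())
print(read_state()['time'], Rt(read_state()).as_matrix().round(3))
E
```

```text
scene [ 953.26668954  574.76248239 1324.05278906] 488.6522119808193
[[-0.794, 0.608, -0.01], [0.518, 0.667, -0.535], [-0.319, -0.43, -0.845]]
top [ 275.05269652  -75.67960429 1371.90037496] 435.140802010079
[[0.004, -1.0, -0.011], [-0.985, -0.002, -0.175], [0.175, 0.012, -0.985]]
wrist [ 80.99389266 575.82557306 384.63558185] 282.29526548060284
[[0.278, 0.961, -0.001], [0.921, -0.266, 0.284], [0.273, -0.08, -0.959]]
cass0 [ 461. -286.   32.]
fin [ 466. -284.  102.]
cradle [ 459. -288.    0.]
bay [585.  91.  71.]
conn [583. 130.  80.]
lh [589. 148.  81.]
rh [589.  23.  81.]
cassA [ 437. -470.   32.]
cassB [ 326. -289.   32.]
1.95 [[ 0.     0.278  0.961]
 [ 0.     0.961 -0.278]
 [-1.     0.     0.   ]]
```

Request:
{"op": "step_arm", "data": {
  "steps": [
    [1,[-0.04,0,0],[0,0,0]],
    [1,[-0.04,0,0],[0,0,0]],
    [1,[-0.03,-0.02,0],[0,0,0]],
    [1,[0,-0.03,0.021],[0,0,0]],
    [1,[0,-0.03,0.021],[0,0,0]],
    [1,[0,-0.03,0.021],[0,0,0]],
    [1,[0,-0.03,0.021],[0,0,0]],
    [1,[0,-0.03,0.021],[0,0,0]],
    [1,[0,-0.03,0.021],[0,0,0]],
    [1,[0,-0.03,0.021],[0,0,0]],
    [1,[0,-0.03,0.021],[0,0,0]],
    [1,[0,-0.03,0.021],[0,0,0]],
    [1,[0,-0.03,0.021],[0,0,0]],
    [1,[0,-0.03,0.021],[0,0,0]],
    [1,[0,-0.03,0.021],[0,0,0]],
    [1,[0,-0.03,0.021],[0,0,0]],
    [1,[0,-0.03,0.021],[0,0,0]],
    [1,[0,-0.03,0.021],[0,0,0]],
    [1,[0,-0.03,0.021],[0,0,0]],
    [1,[0,-0.03,0.021],[0,0,0]]
  ]
}}

```text
time: 3.62
eef_pos: [355.5, -57.9, 315.8]
ee_rot: [0.701, 0.1, 0.7, -0.1]
wrist_force: [0.4, -0.2, -0.4]
gripper_width: 0.996
```

Request:
{"op": "step_arm", "data": {
  "steps": [
    [1,[0.008,-0.0273,0.0235],[6,0,0]],
    [1,[0.008,-0.0247,0.0262],[6,0,0]],
    [1,[0.008,-0.0218,0.0287],[6,0,0]],
    [1,[0.008,-0.0187,0.0308],[6,0,0]],
    [1,[0.008,-0.0154,0.0326],[6,0,0]],
    [1,[0.008,-0.0119,0.034],[6,0,0]],
    [1,[0.008,-0.0083,0.035],[6,0,0]],
    [1,[0,0,0],[6,0,0]],
    [1,[0,0,0],[6,0,0]],
    [1,[0,0,0],[6,0,0]],
    [1,[0,0,0],[0,0,0]],
    [1,[0,0,0],[0,0,0]]
  ]
}}

```text
time: 4.62
eef_pos: [460.3, -285.4, 259.4]
ee_rot: [0.557, 0.435, 0.557, -0.435]
wrist_force: [-0.8, -0.4, -0.1]
gripper_width: 1.001
```

Run:
```python
from h import *
s=read_state();cm=camera_model("wrist");im=snapshot("wrist");cv2.imwrite("pics/w1.png",im[:,:,::-1])
import json; json.dump({k:np.array(cm[k]).tolist() for k in "KRt"},open("w1.json","w"))
print(s['time'],s['eef_pos'],Rt(s).as_matrix().round(3).tolist())
for l,z in (("cassette",32),("fin",102),("cradle",0)):
    for d in landmark_of("wrist",l): print(l,d['conf'],d['at'],unproj(cm,d['at'],z))
for y in(-43,43): print(proj(cm,[460,-287,102]))
```

```text
4.6167 [ 460.25324129 -285.39116307  259.39885666] [[-0.0, 0.97, 0.242], [0.0, 0.242, -0.97], [-1.0, -0.0, -0.0]]
cassette 0.67 [279.9, 272.9] [ 438.80445206 -457.73373898   32.        ]
cassette 0.62 [222.3, 162.9] [ 321.28607564 -301.67754775   32.        ]
cassette 0.61 [320.0, 174.0] [ 462.37808007 -283.29626307   32.        ]
cassette 0.28 [318.8, 182.9] [ 463.90445893 -296.67086706   32.        ]
fin 0.84 [204.9, 169.5] [ 322.72001981 -297.96003238  102.        ]
fin 0.66 [275.0, 298.7] [ 440.83537113 -455.4514634   102.        ]
fin 0.63 [318.0, 184.4] [ 459.46406083 -282.85969844  102.        ]
cradle 0.68 [317.4, 167.6] [ 457.62869554 -280.60107604    0.        ]
[317.61038809 187.68855263]
[317.61038809 187.68855263]
```

View pics/w1.png

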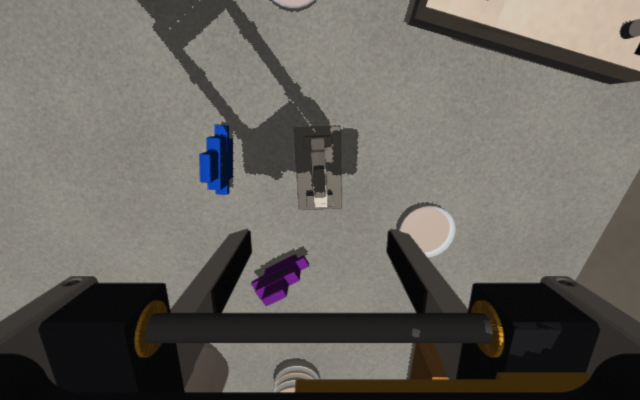

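Run:
```python
import cv2
im=cv2.imread("pics/w1.png")[110:220,270:370]
cv2.imwrite("pics/w1z.png",cv2.resize(im,None,fx=5,fy=5,interpolation=cv2.INTER_CUBIC))
```

```text
(no output)
```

View pics/w1z.png

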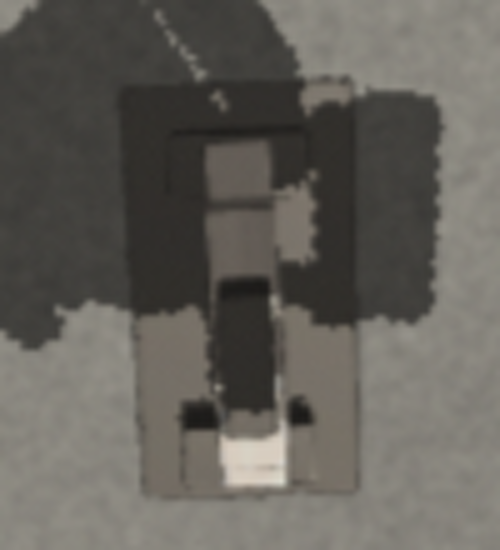

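Run:
```python
from h import *
import json
cm=json.load(open("w1.json"))
def p(u,v,z): return unproj(cm,(270+u/5,110+v/5),z)[:2]
for z in (0,6,):
    TL,TR,BL,BR=[p(*a,z) for a in((120,88),(353,77),(142,495),(357,495))]
    d=(TL+TR-BL-BR)/2; print(z,(TL+TR+BL+BR)/4,np.linalg.norm(d),np.linalg.norm(TL-TR),np.linalg.norm(BL-BR),np.degrees(np.arctan2(-d[0],d[1])))
# fin top
a=[p(*q,102) for q in((219,293),(271,293),(222,410),(276,410))]
print(a, sum(a)/4); d=a[0]+a[1]-a[2]-a[3]; print(np.degrees(np.arctan2(-d[0],d[1])))
# tabs: ends of tongue tops z=42
print(p(237,142,42),p(253,487,42))
```

```text
0 [ 460.240063   -283.02732557] 130.85218392076825 70.19767651968945 70.37841266455634 15.796989207895578
6 [ 459.97667051 -281.95262074] 129.0618879063748 69.23724455189767 69.41550789738038 15.79698920789554
[array([ 449.84420736, -265.12421036]), array([ 461.99655445, -262.09327935]), array([ 457.47666393, -293.27731042]), array([ 470.40473061, -290.05251105])] [ 459.93053909 -277.6368278 ]
15.9534556328591
[ 446.27460961 -233.93705803] [ 474.90036011 -329.76369263]
```

Request:
{"op": "step_arm", "data": {
  "steps": [
    [1,[0.025,0,0],[-2,0,0]],
    [1,[0.025,0.0006,-0.0033],[0,0,0]],
    [1,[0.025,0,0],[0,0,0]],
    [1,[0.025,0,0],[0,0,0]],
    [1,[0.02,0,0],[0,0,0]],
    [1,[0,0,0],[0,0,0]]
  ]
}}

```text
time: 5.32
eef_pos: [457.5, -279.9, 135.7]
ee_rot: [0.562, 0.426, 0.567, -0.426]
wrist_force: [-0.4, -0.2, 0.0]
gripper_width: 0.997
```

Run:
```python
from h import *
import json
s=read_state();cm=camera_model("wrist");im=snapshot("wrist");cv2.imwrite("pics/w2.png",im[:,:,::-1])
json.dump({k:np.array(cm[k]).tolist() for k in "KRt"},open("w2.json","w"))
print(s['time'],s['eef_pos'],Rt(s).as_matrix().round(3).tolist(),proj(cm,s['eef_pos']))
for l,z in (("cassette",32),("fin",102)):
    for d in landmark_of("wrist",l): print(l,d['conf'],d['at'],unproj(cm,d['at'],z))
```

```text
5.3167 [ 457.48771322 -279.87003758  135.69326236] [[-0.006, 0.962, 0.274], [0.005, 0.274, -0.962], [-1.0, -0.005, -0.007]] [317.59923958 241.10519414]
cassette 0.87 [263.5, 330.9] [ 438.88807116 -457.365278     32.        ]
cassette 0.69 [320.9, 200.3] [ 460.16023946 -280.04260616   32.        ]
cassette 0.68 [187.1, 182.5] [ 322.47133233 -299.65809279   32.        ]
fin 0.82 [145.1, 199.9] [ 320.8048542  -298.35506158  102.        ]
fin 0.68 [320.3, 227.6] [ 460.24972058 -282.69057258  102.        ]
fin 0.67 [251.2, 380.3] [ 439.64662399 -453.46150704  102.        ]
```

View pics/w2.png

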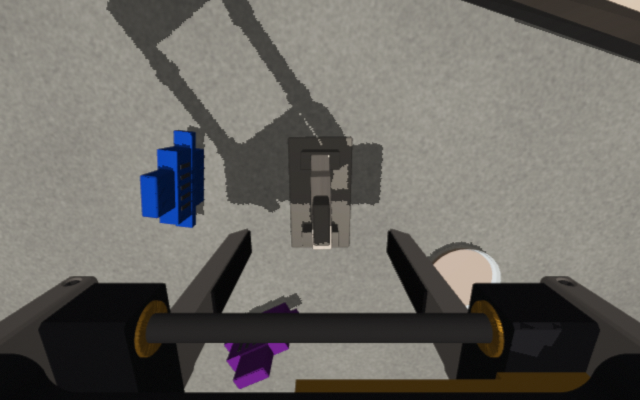

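Request:
{"op": "step_arm", "data": {
  "steps": [
    [1,[0.02,0.0021,0.0018],[0,0,0]],
    [1,[0.02,0,0],[0,0,0]],
    [1,[0.012,0,0],[0,0,0]],
    [1,[0.006,0,0],[0,0,0]],
    [1,[0,0,0],[0,0,0]],
    [1,[0,0,0],[0,0,0]]
  ]
}}

```text
time: 5.97
eef_pos: [463.3, -283.8, 82.7]
ee_rot: [0.565, 0.426, 0.563, -0.426]
wrist_force: [0.0, 0.1, 0.0]
gripper_width: 0.996
```

Request:
{"op": "step_arm", "data": {
  "steps": [
    [1,[0.003,-0.002,-0.002],[0,0,0]],
    [1,[0.003,0,0],[0,0,0]],
    [1,[0,0,0],[0,0,0]]
  ]
}}

```text
time: 6.22
eef_pos: [459.9, -281.7, 75.6]
ee_rot: [0.564, 0.426, 0.564, -0.426]
wrist_force: [-0.6, -0.5, -0.2]
gripper_width: 1.003
```

Request:
{"op": "step_arm", "data": {
  "steps": [
    [-1,[0,0,0],[0,0,0]],
    [-1,[0,0,0],[0,0,0]],
    [-1,[0,0,0],[0,0,0]],
    [-1,[0,0,0],[0,0,0]],
    [-1,[0,0,0],[0,0,0]],
    [-1,[0,0,0],[0,0,0]],
    [-1,[0,0,0],[0,0,0]],
    [-1,[0,0,0],[0,0,0]],
    [-1,[0,0,0],[0,0,0]],
    [-1,[0,0,0],[0,0,0]],
    [-1,[0,0,0],[0,0,0]],
    [-1,[0,0,0],[0,0,0]]
  ]
}}

```text
time: 7.22
eef_pos: [460.0, -281.8, 75.4]
ee_rot: [0.564, 0.426, 0.564, -0.426]
wrist_force: [0.4, 0.1, 0.3]
gripper_width: 0.182
```

Request:
{"op": "step_arm", "data": {
  "steps": [
    [-1,[0,0,0],[0,0,0]],
    [-1,[0,0,0],[0,0,0]],
    [-1,[0,0,0],[0,0,0]],
    [-1,[0,0,0],[0,0,0]]
  ]
}}

```text
time: 7.55
eef_pos: [460.0, -281.8, 75.4]
ee_rot: [0.564, 0.426, 0.564, -0.426]
wrist_force: [-0.0, 0.0, -0.6]
gripper_width: 0.149
```

Gripped on 14 mm. Lift straight up.

Request:
{"op": "step_arm", "data": {
  "steps": [
    [-1,[-0.01,0,0],[0,0,0]],
    [-1,[-0.02,0,0],[0,0,0]],
    [-1,[-0.03,0,0],[0,0,0]],
    [-1,[-0.03,0,0],[0,0,0]],
    [-1,[-0.03,0,0],[0,0,0]],
    [-1,[-0.02,0,0],[0,0,0]],
    [-1,[-0.01,0,0],[0,0,0]],
    [-1,[0,0,0],[0,0,0]]
  ]
}}

```text
time: 8.22
eef_pos: [460.9, -282.5, 227.9]
ee_rot: [0.566, 0.426, 0.563, -0.426]
wrist_force: [-0.4, -0.4, -3.2]
gripper_width: 0.149
```

Run:
```python
from h import *
import json
s=read_state();cm=camera_model("wrist");im=snapshot("wrist");cv2.imwrite("pics/w3.png",im[:,:,::-1])
json.dump({k:np.array(cm[k]).tolist() for k in "KRt"},open("w3.json","w"))
R=Rt(s).as_matrix()
print(s['time'],s['eef_pos'],s['wrist_force'],s['wrist_torque'],R.round(3).tolist(),proj(cm,s['eef_pos']))
p=s['eef_pos']
for l,h in (("cassette",-43.4),("fin",26.6),("tongue",-69.4)):
    for d in landmark_of("wrist",l): print(l,d['conf'],d['at'],R.T@(unproj(cm,d['at'],p[2]+h)-p))
cv2.imwrite("pics/top1.png",snapshot("top")[:,:,::-1])
```

```text
8.2167 [ 460.94755811 -282.48627761  227.91473474] [-0.37657968 -0.44464079 -3.18250155] [-0.05457657  0.06800512 -0.04166858] [[0.004, 0.962, 0.273], [-0.003, 0.273, -0.962], [-1.0, 0.003, 0.004]] [317.58124543 241.07133109]
cassette 0.76 [214.8, 164.3] [ 43.00156697 -81.49000711 -46.3130861 ]
cassette 0.65 [316.5, 220.4] [43.40190001 -1.0989871   1.18999357]
cassette 0.6 [273.0, 284.9] [ 43.52642115 -40.57059326  63.43922831]
fin 0.93 [318.8, 255.2] [-26.60967275   0.84893448  -3.12602949]
fin 0.55 [196.3, 171.2] [-26.98585059 -66.03979985 -54.13303444]
tongue 0.76 [275.1, 271.1] [ 69.52635277 -42.5969137   64.83774825]
tongue 0.73 [221.5, 159.1] [ 68.99175735 -84.75039932 -46.60210983]
```

View pics/w3.png

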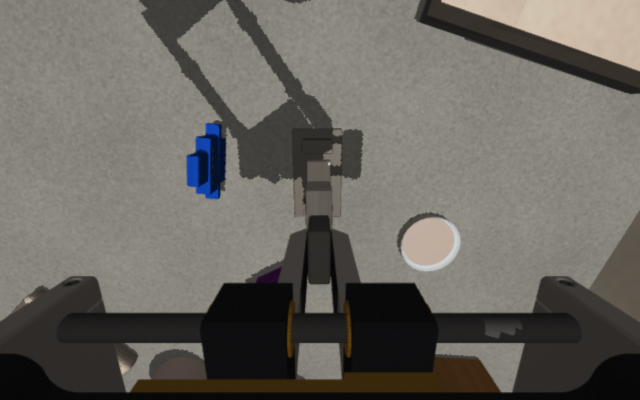

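Run:
```python
import cv2
im=cv2.imread("pics/w3.png")[140:300,270:370]
cv2.imwrite("pics/w3z.png",cv2.resize(im,None,fx=5,fy=3.75*1,interpolation=cv2.INTER_CUBIC))
```

```text
(no output)
```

View pics/w3z.png

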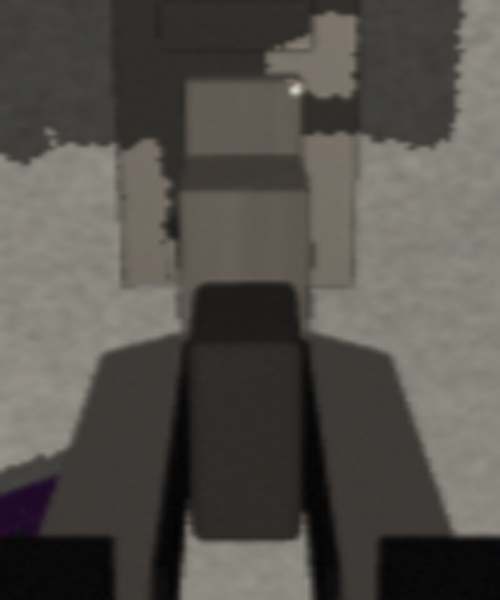

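Run:
```python
from h import *
import json
cm=json.load(open("w3.json")); s=read_state(); R=Rt(s).as_matrix(); p=np.array([460.95,-282.49,227.91])
def q(u,v,h):
    return (R.T@(unproj(cm,(270+u/5,140+v/3.75),p[2]-43.4+h)-p)).round(1)
print("fin",q(190,342,70),q(302,342,70),q(192,540,70),q(300,540,70))
print("body",q(183,187,40),q(307,187,40)); print("tab",q(187,79,10),q(301,79,10))
```

```text
fin [-26.5  -5.6 -18.9] [-26.6   7.5 -18.8] [-26.6  -5.7  16.5] [-26.7   7.6  16.5]
body [  3.5  -7.3 -35.7] [  3.5   9.3 -35.7]
tab [ 33.6  -7.6 -50.2] [ 33.6   9.6 -50.2]
```

Request:
{"op": "step_arm", "data": {
  "steps": [
    [-1,[-0.01,0.007,-0.0157],[0,0,0]],
    [-1,[-0.01,0.0145,-0.0314],[0,0,0]],
    [-1,[-0.01,0.0145,-0.0314],[0,0,0]],
    [-1,[-0.01,0.0145,-0.0314],[0,0,0]],
    [-1,[-0.01,0.0145,-0.0314],[0,0,0]],
    [-1,[-0.01,0.0145,-0.0314],[0,0,0]],
    [-1,[-0.01,0.0145,-0.0314],[0,0,0]],
    [-1,[-0.01,0.0145,-0.0314],[0,0,0]],
    [-1,[-0.01,0.0145,-0.0314],[0,0,0]],
    [-1,[-0.01,0.0145,-0.0314],[0,0,0]],
    [-1,[0,0.007,-0.0157],[4,0,0]],
    [-1,[0,0,0],[4,0,0]],
    [-1,[0,0,0],[4,0,0]],
    [-1,[0,0,0],[4,0,0]],
    [-1,[0,0,0],[0,0,0]],
    [-1,[0,0,0],[0,0,0]],
    [-1,[0,0,0],[0,0,0]]
  ]
}}

```text
time: 9.88
eef_pos: [513.0, 59.6, 324.7]
ee_rot: [-0.499, -0.5, -0.5, 0.501]
wrist_force: [0.6, -0.7, -3.9]
gripper_width: 0.145
```

Run:
```python
from h import *
import json
s=read_state();cm=camera_model("wrist");im=snapshot("wrist");cv2.imwrite("pics/w4.png",im[:,:,::-1])
json.dump({k:np.array(cm[k]).tolist() for k in "KRt"},open("w4.json","w"))
R=Rt(s).as_matrix()
print(s['time'],s['eef_pos'],R.round(3).tolist())
for l,z in (("bay",71),("connector",80),("left_hinge",81),("right_hinge",81),("left_bar",113),("right_bar",113),("counter",0)):
    for d in landmark_of("wrist",l): print(l,d['conf'],d['at'],unproj(cm,d['at'],z))
```

```text
9.8833 [513.00180574  59.63368291 324.66234642] [[-0.002, 1.0, -0.001], [0.0, -0.001, -1.0], [-1.0, -0.002, -0.0]]
bay 0.59 [364.1, 154.9] [582.66821095  85.62319323  71.        ]
connector 0.97 [364.7, 123.9] [580.12226229 131.60499865  80.        ]
connector 0.52 [355.7, 144.7] [568.14410762 101.87326342  80.        ]
left_hinge 0.84 [366.7, 112.7] [582.13015486 147.11477456  81.        ]
right_hinge 0.79 [365.4, 191.3] [585.59501634  30.78945951  81.        ]
left_bar 0.65 [380.5, 59.4] [591.32513407 210.86806941 113.        ]
right_bar 0.82 [364.9, 237.4] [582.71906747 -32.40267745 113.        ]
counter 0.9 [354.9, 144.5] [576.91282345  94.45458042   0.        ]
counter 0.63 [238.1, 215.9] [360.29477037 -38.71180486   0.        ]
counter 0.22 [317.6, 218.8] [510.94697925 -44.67201316   0.        ]
```

View pics/w4.png

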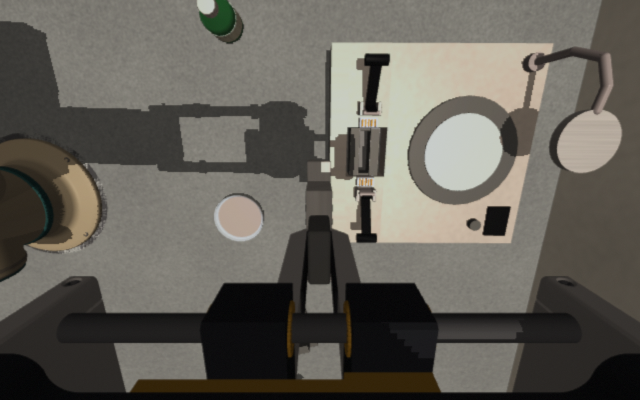

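Run:
```python
import cv2
im=cv2.imread("pics/w4.png")
cv2.imwrite("pics/w4z.png",cv2.resize(im[90:210,325:415],None,fx=5,fy=5,interpolation=cv2.INTER_CUBIC))
cv2.imwrite("pics/w4y.png",cv2.resize(im[30:260,310:560],None,fx=2.6,fy=2.6,interpolation=cv2.INTER_CUBIC))
```

```text
(no output)
```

View pics/w4z.png

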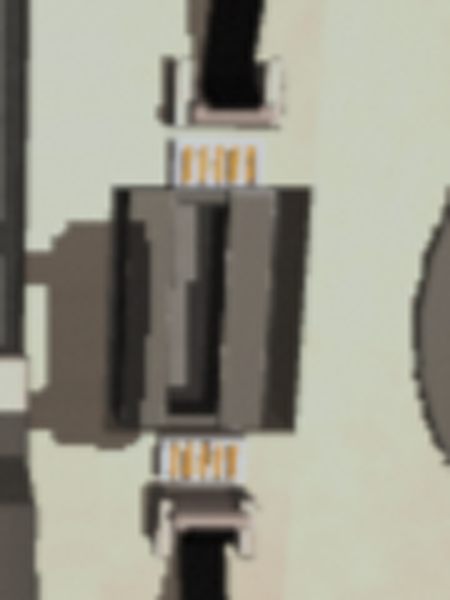

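View pics/w4y.png

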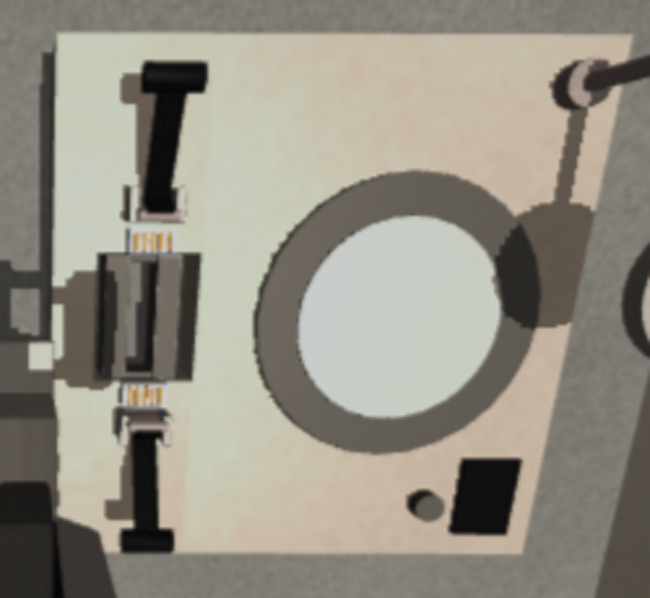

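```bash
cat > cnt.py <<'E'
from h import *
import json
cm=json.load(open("w4.json"))
c=[(331.2,43.5),(553,43.5),(510.8,242.7),(332.5,242.7)]
W=np.array([unproj(cm,p,70)[:2] for p in c]); L=np.array([(-55,150),(250,150),(250,-150),(-55,-150)],float)
print(W.round(1))
A,B=L-L.mean(0),W-W.mean(0)
th=np.arctan2((A[:,0]*B[:,1]-A[:,1]*B[:,0]).sum(),(A*B).sum())
R=np.array([[np.cos(th),-np.sin(th)],[np.sin(th),np.cos(th)]])
t=W.mean(0)-R@L.mean(0); print("yaw deg",np.degrees(th),"origin",t); print((W-(L@R.T+t)).round(1))
def z(u,v,h):
    w=unproj(cm,(325+u/5,90+v/5),h)[:2]; return (R.T@(w-t)).round(1)
print("slot L",z(172,195,71),z(168,415,71)," R",z(228,195,71),z(219,415,71))
print("slot ends",z(200,190,71),z(195,415,71))
print("conn",z(175,162,80),z(262,162,80), z(163,460,80),z(243,460,80))
print("conn ends",z(215,137,80),z(215,187,80),z(200,440,80),z(200,482,80))
print("guide outer",z(112,190,71),z(312,190,71),z(107,430,71),z(297,430,71))
E
python3 cnt.py
```

```text
[[530.8 238.3]
 [835.7 237.8]
 [835.4 -61.5]
 [536.3 -61.3]]
yaw deg 0.2120730507584431 origin [587.04195844  87.97037195]
[[-0.7  0.6]
 [-0.7 -1.1]
 [-2.2 -0.4]
 [ 3.7  0.9]]
slot L [-12.9  36.1] [-11.8 -30.3]  R [ 3.7 36. ] [  4.1 -30.4]
slot ends [-4.7 37.5] [ -3.4 -30.4]
conn [-13.6  45.8] [11.5 45.7] [-14.1 -42.6] [ 10.5 -42.7]
conn ends [-2.4 52.7] [-1.8 38.7] [ -3.  -36.4] [ -2.4 -49.6]
guide outer [-30.8  37.6] [28.6 37.4] [-30.7 -35. ] [ 28.6 -35.3]
```

Request:
{"op": "step_arm", "data": {
  "steps": [
    [-1,[0.02,0.003,-0.004],[0,0,0]],
    [-1,[0.03,0.003,-0.004],[0,0,0]],
    [-1,[0.03,0.003,-0.004],[0,0,0]],
    [-1,[0.03,0.003,-0.003],[0,0,0]],
    [-1,[0.01,0,0],[0,0,0]],
    [-1,[0,0,0],[0,0,0]],
    [-1,[0,0,0],[0,0,0]],
    [-1,[0,0,0],[0,0,0]]
  ]
}}

```text
time: 10.95
eef_pos: [526.7, 74.6, 207.5]
ee_rot: [0.5, 0.502, 0.498, -0.5]
wrist_force: [-0.1, 0.4, -2.8]
gripper_width: 0.147
```

Run:
```python
from h import *
import json
s=read_state();cm=camera_model("wrist");im=snapshot("wrist");cv2.imwrite("pics/w5.png",im[:,:,::-1])
json.dump({**{k:np.array(cm[k]).tolist() for k in "KRt"},"p":s['eef_pos'].tolist(),"Rm":Rt(s).as_matrix().tolist()},open("w5.json","w"))
print(s['time'],s['eef_pos'],Rt(s).as_matrix().round(3).tolist())
for l,z in (("bay",71),("connector",80),("left_hinge",81),("right_hinge",81),("left_bar",113),("right_bar",113)):
    for d in landmark_of("wrist",l): print(l,d['conf'],d['at'],unproj(cm,d['at'],z))
cv2.imwrite("pics/w5z.png",cv2.resize(im[50:250,290:490,::-1],None,fx=3,fy=3,interpolation=cv2.INTER_CUBIC))
```

```text
10.95 [526.7143063   74.58282433 207.53718141] [[0.004, 1.0, -0.003], [0.0, -0.003, -1.0], [-1.0, 0.004, -0.0]]
bay 0.79 [368.2, 181.5] [584.68263092  85.57376908  71.        ]
connector 0.63 [369.4, 138.7] [582.11047689 134.32944664  80.        ]
left_hinge 0.73 [370.5, 121.8] [582.24128105 151.71282598  81.        ]
left_bar 0.6 [383.7, 52.4] [585.1259295  210.97209907 113.        ]
right_bar 0.61 [369.8, 291.0] [584.74200234 -30.35847204 113.        ]
```

View pics/w5z.png

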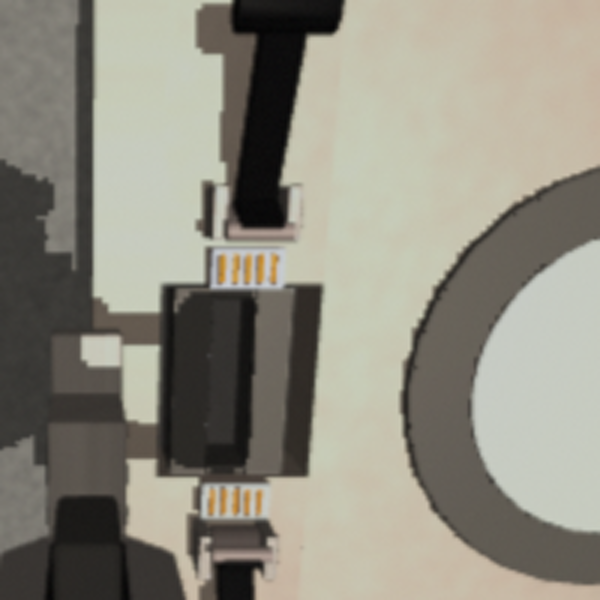

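View pics/w5.png

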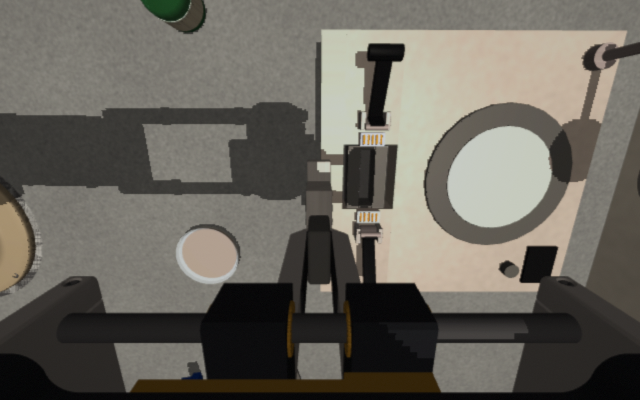

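Run:
```python
import cv2,numpy as np
im=cv2.imread("pics/w5.png")[125:235,335:405].astype(float)
im=np.clip((im/255)**0.5*255*1.1,0,255).astype(np.uint8)
cv2.imwrite("pics/w5c.png",cv2.resize(im,None,fx=5.4,fy=5.4,interpolation=cv2.INTER_CUBIC))
g=cv2.imread("pics/w5.png",0).astype(int)
for r in (150,160,178,195,204): print(r,g[r,340:402].tolist())
for c in (366,370,372): print(c,g[140:215,c].tolist())
```

```text
150 [199, 199, 193, 133, 69, 40, 25, 35, 91, 104, 101, 67, 46, 42, 41, 42, 42, 41, 42, 42, 42, 47, 49, 48, 47, 49, 47, 48, 47, 46, 33, 24, 22, 22, 34, 80, 103, 106, 107, 107, 106, 106, 106, 106, 106, 105, 104, 88, 60, 45, 45, 44, 44, 43, 44, 44, 61, 144, 187, 199, 199, 199]
160 [91, 90, 88, 66, 51, 35, 22, 19, 36, 41, 42, 42, 42, 41, 42, 41, 41, 42, 42, 42, 45, 49, 51, 50, 51, 49, 49, 50, 50, 40, 26, 20, 20, 19, 33, 88, 105, 106, 106, 105, 105, 105, 104, 104, 103, 105, 104, 71, 47, 44, 44, 43, 42, 43, 43, 58, 134, 185, 198, 199, 199, 199]
178 [198, 194, 149, 83, 46, 28, 21, 30, 39, 41, 42, 42, 40, 41, 40, 41, 42, 41, 41, 42, 47, 49, 49, 50, 50, 51, 50, 49, 43, 27, 20, 20, 19, 33, 85, 102, 103, 103, 103, 102, 103, 103, 103, 102, 101, 87, 59, 45, 43, 43, 44, 43, 44, 44, 71, 169, 196, 198, 198, 197, 198, 198]
195 [86, 85, 64, 49, 34, 22, 23, 36, 41, 41, 41, 41, 41, 40, 41, 42, 41, 41, 41, 48, 51, 51, 50, 49, 51, 50, 50, 44, 29, 21, 20, 20, 25, 49, 87, 100, 101, 101, 101, 101, 101, 101, 101, 98, 77, 54, 46, 44, 45, 44, 44, 45, 52, 107, 175, 195, 197, 197, 198, 197, 198, 197]
204 [190, 17
[... 508 characters left out ...]
 25, 25, 27, 25, 24, 28, 38, 41, 43, 60, 66, 80, 155, 191, 193, 190]
370 [189, 192, 194, 194, 195, 193, 124, 60, 42, 33, 33, 31, 32, 30, 31, 28, 28, 28, 28, 28, 26, 25, 24, 25, 24, 23, 23, 22, 22, 22, 21, 20, 21, 20, 21, 20, 21, 21, 20, 20, 20, 19, 21, 20, 19, 20, 19, 20, 20, 20, 20, 20, 19, 19, 20, 20, 19, 19, 19, 20, 20, 21, 22, 24, 28, 47, 83, 78, 68, 65, 79, 153, 175, 181, 178]
372 [144, 148, 148, 148, 139, 180, 122, 61, 42, 28, 22, 20, 19, 20, 20, 20, 18, 19, 19, 19, 20, 20, 18, 20, 20, 20, 19, 18, 20, 20, 19, 19, 20, 20, 19, 19, 20, 20, 19, 20, 20, 21, 22, 21, 21, 22, 22, 22, 19, 19, 19, 22, 23, 22, 23, 25, 32, 36, 37, 39, 37, 39, 51, 85, 86, 94, 93, 92, 73, 65, 80, 155, 189, 168, 148]
```

View pics/w5c.png

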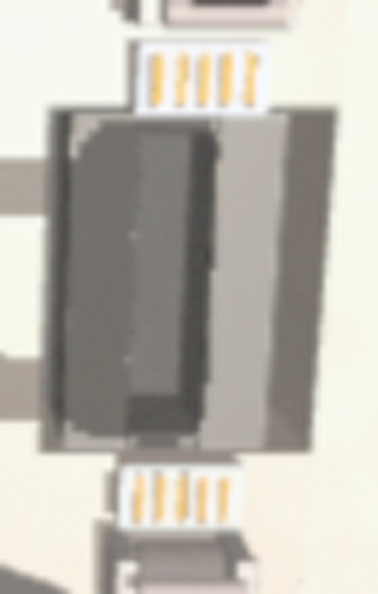

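Run:
```python
from h import *
import json
cm=json.load(open("w5.json")); p=np.array(cm["p"]); R=np.array(cm["Rm"])
u=lambda c,r,z: unproj(cm,(c,r),z)[:2].round(1)
print("slot L",u(360.7,150,71),u(359.7,178,71),u(358.9,195,71)); print("slot R",u(374.5,150,71),u(373.6,178,71),u(372.8,195,71))
print("ends",u(367,148.5,71),u(366,204.5,71))
print("conn",u(360,139,80),u(384.6,139,80),u(356.9,217,80),u(379.8,217,80)); print("conn y",u(372,132.4,80),u(372,146.3,80),u(368,210.7,80),u(368,223.1,80))
print("corner",u(321,30,70),u(628,30,70),u(558,292,70))
print("guide outer",u(344,146,71),u(397,146,71),u(342.5,209,71),u(392.5,209,71))
h=p[2]-43.4
print("tcp",p,"tab",u(307.3,160.7,h+10),u(330,160.7,h+10),"body",u(305.8,190,h+40),u(331.4,190,h+40),"fin",u(308.3,231.3,h+70),u(330.7,231.3,h+70),u(319,284,h+70))
```

```text
slot L [574.7 121.4] [574.8  89.7] [574.6  69.6]
slot R [590.  121.3] [590.7  89.6] [590.8  69.5]
ends [581.6 123. ] [583.4  58. ]
conn [572.1 134. ] [598.3 134. ] [572.   45.7] [598.4  45.6]
conn y [584.5 140.9] [585.3 126.3] [584.4  53.3] [585.1  38.1]
corner [530.7 239.5] [836.6 239. ] [839.  -62.7]
guide outer [556.  125.8] [614.6 125.6] [555.9  52.5] [614.9  52.3]
tcp [526.7143063   74.58282433 207.53718141] tab [519.1 125.4] [536.2 125.4] body [519.  110.4] [536.  110.4] fin [521.3  93.4] [534.4  93.3] [527.5  58.2]
```

Request:
{"op": "step_arm", "data": {
  "steps": [
    [-1,[0,0.015,-0.004],[0,0,0]],
    [-1,[0,0.02,-0.005],[0,0,0]],
    [-1,[0.0,0.02,-0.005],[0,0,0]],
    [-1,[0.01,0,0],[0,0,0]],
    [-1,[0.02,0,0],[0,0,0]],
    [-1,[0.01,0,0],[0,0,0]],
    [-1,[0,0,0],[0,0,0]],
    [-1,[0,0,0],[0,0,0]],
    [-1,[0,0,0],[0,0,0]]
  ]
}}

```text
time: 12.05
eef_pos: [580.6, 88.6, 166.2]
ee_rot: [0.5, 0.501, 0.499, -0.5]
wrist_force: [0.7, -0.6, -2.5]
gripper_width: 0.145
```

Run:
```python
from h import *
import json
s=read_state();cm=camera_model("wrist");im=snapshot("wrist");cv2.imwrite("pics/w6.png",im[:,:,::-1])
json.dump({**{k:np.array(cm[k]).tolist() for k in "KRt"},"p":s['eef_pos'].tolist(),"Rm":Rt(s).as_matrix().tolist()},open("w6.json","w"))
print(s['time'],s['eef_pos'],s['wrist_force'],Rt(s).as_matrix().round(3).tolist())
cv2.imwrite("pics/w6z.png",cv2.resize(im[50:250,220:420,::-1],None,fx=3,fy=3,interpolation=cv2.INTER_CUBIC))
```

```text
12.05 [580.60752988  88.56097011 166.23519174] [ 0.69632567 -0.62024323 -2.49490795] [[0.001, 1.0, -0.003], [0.0, -0.003, -1.0], [-1.0, 0.001, -0.0]]
```

View pics/w6z.png

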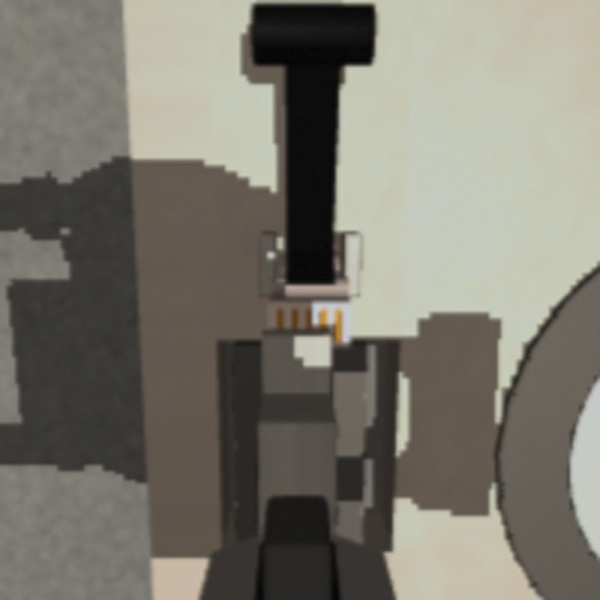

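Run:
```python
from h import *
import json
cm=json.load(open("w6.json")); p=np.array(cm["p"])
u=lambda c,r,z: unproj(cm,(220+c/3,50+r/3),z)[:2].round(1)
h=p[2]-43.4
print("conn",u(268,320,80),u(353,320,80),"top end",u(310,298,80)); print("tab",u(262,333,h+10),u(333,333,h+10),"body",u(259,420,h+40),u(337,420,h+40),"finedge",u(297,545,h+70))
print("guide outer",u(219,342,71),u(400,342,71),u(222,550,71),u(393,550,71))
```

```text
conn [572.8 135.1] [599.4 135.1] top end [585.9 141.9]
tab [573.  139.2] [590.8 139.2] body [573.2 124.4] [590.6 124.4] finedge [581.6 107.1]
guide outer [556.5 126.8] [615.4 126.6] [555.4  53.5] [615.3  53.3]
```

Request:
{"op": "step_arm", "data": {
  "steps": [
    [-1,[0.01,0.0013,-0.0005],[0,0,0]],
    [-1,[0.01,0,0],[0,0,0]],
    [-1,[0.002,0,0],[0,0,0]],
    [-1,[0,0,0],[0,0,0]],
    [-1,[0,0,0],[0,0,0]]
  ]
}}

```text
time: 12.52
eef_pos: [581.3, 89.1, 143.0]
ee_rot: [-0.499, -0.5, -0.5, 0.501]
wrist_force: [1.1, 0.6, -3.2]
gripper_width: 0.147
```

Request:
{"op": "step_arm", "data": {
  "steps": [
    [-1,[0.0012,0,0],[0,0,0]],
    [-1,[0.0012,0,0],[0,0,0]],
    [-1,[0.0012,0,0],[0,0,0]],
    [-1,[0.0012,0,0],[0,0,0]],
    [-1,[0.0012,0,0],[0,0,0]],
    [-1,[0,0,0],[0,0,0]]
  ]
}}

```text
time: 13.02
eef_pos: [581.4, 89.1, 137.2]
ee_rot: [-0.499, -0.501, -0.499, 0.501]
wrist_force: [-0.8, -0.5, -3.7]
gripper_width: 0.147
```

Request:
{"op": "step_arm", "data": {
  "steps": [
    [-1,[0.0012,0,0],[0,0,0]],
    [-1,[0.0012,0,0],[0,0,0]],
    [-1,[0.0012,0,0],[0,0,0]],
    [-1,[0.0012,0,0],[0,0,0]],
    [-1,[0.0012,0,0],[0,0,0]],
    [-1,[0.0012,0,0],[0,0,0]],
    [-1,[0.0012,0,0],[0,0,0]],
    [-1,[0,0,0],[0,0,0]]
  ]
}}

```text
time: 13.68
eef_pos: [581.4, 89.1, 128.7]
ee_rot: [-0.499, -0.501, -0.5, 0.501]
wrist_force: [-0.5, -0.5, -3.4]
gripper_width: 0.148
```

Request:
{"op": "step_arm", "data": {
  "steps": [
    [-1,[0.001,0,0],[0,0,0]],
    [-1,[0.001,0,0],[0,0,0]],
    [-1,[0.001,0,0],[0,0,0]],
    [-1,[0.001,0,0],[0,0,0]],
    [-1,[0,0,0],[0,0,0]]
  ]
}}

```text
time: 14.1
eef_pos: [581.4, 89.1, 124.8]
ee_rot: [-0.499, -0.501, -0.5, 0.501]
wrist_force: [0.5, 0.8, -2.9]
gripper_width: 0.149
```

Request:
{"op": "step_arm", "data": {
  "steps": [
    [-1,[0.0007,0,0],[0,0,0]],
    [-1,[0.0006,0,0],[0,0,0]],
    [-1,[0,0,0],[0,0,0]]
  ]
}}

```text
time: 14.35
eef_pos: [581.5, 89.1, 123.7]
ee_rot: [-0.499, -0.501, -0.499, 0.501]
wrist_force: [-0.5, 0.3, -3.4]
gripper_width: 0.147
```

Request:
{"op": "step_arm", "data": {
  "steps": [
    [-1,[0.0005,0,0],[0,0,0]],
    [-1,[0,0,0],[0,0,0]]
  ]
}}

```text
time: 14.52
eef_pos: [581.7, 89.1, 123.4]
ee_rot: [0.499, 0.501, 0.499, -0.501]
wrist_force: [0.7, 0.8, -1.5]
gripper_width: 0.139
```

Request:
{"op": "step_arm", "data": {
  "steps": [
    [-1,[0.0003,0,0],[0,0,0]],
    [-1,[0,0,0],[0,0,0]]
  ]
}}

```text
time: 14.68
eef_pos: [581.7, 89.1, 123.4]
ee_rot: [0.499, 0.501, 0.499, -0.501]
wrist_force: [-1.5, -0.5, 0.5]
gripper_width: 0.147
```

Request:
{"op": "step_arm", "data": {
  "steps": [
    [-0.3,[0,0,0],[0,0,0]],
    [-0.3,[0,0,0],[0,0,0]],
    [-0.3,[0,0,0],[0,0,0]],
    [-0.3,[0,0,0],[0,0,0]],
    [-0.3,[0,0,0],[0,0,0]],
    [-0.3,[0,0,0],[0,0,0]],
    [-0.3,[0,0,0],[0,0,0]],
    [-0.3,[-0.01,0,0],[0,0,0]],
    [-0.3,[-0.02,0,0],[0,0,0]],
    [-0.3,[-0.03,0,0],[0,0,0]],
    [-0.3,[-0.03,0,0],[0,0,0]],
    [-1,[-0.03,0,0],[0,0,0]],
    [-1,[-0.02,0,0],[0,0,0]],
    [-1,[0,0,0],[0,0,0]],
    [-1,[0,0,0],[0,0,0]]
  ]
}}

```text
time: 15.93
eef_pos: [582.2, 89.1, 264.6]
ee_rot: [0.5, 0.501, 0.499, -0.5]
wrist_force: [0.5, 1.0, -0.4]
gripper_width: 0.102
```

Run:
```python
from h import *
import json
s=read_state();cm=camera_model("wrist");im=snapshot("wrist");cv2.imwrite("pics/w7.png",im[:,:,::-1])
json.dump({**{k:np.array(cm[k]).tolist() for k in "KRt"},"p":s['eef_pos'].tolist(),"Rm":Rt(s).as_matrix().tolist()},open("w7.json","w"))
print(s['time'],s['eef_pos'],s['wrist_force'],Rt(s).as_matrix().round(3).tolist())
for l,z in (("left_bar",113),("right_bar",113),("fin",150)):
    for d in landmark_of("wrist",l): print(l,d['conf'],d['at'],unproj(cm,d['at'],z))
```

```text
15.9333 [582.1855532   89.14041952 264.57972565] [ 0.49936913  1.00041176 -0.40032859] [[0.003, 1.0, -0.002], [0.0, -0.002, -1.0], [-1.0, 0.003, -0.0]]
left_bar 0.9 [319.6, 76.9] [584.72348418 212.79451193 113.        ]
right_bar 0.97 [317.1, 274.7] [580.99941051 -29.68542665 113.        ]
right_bar 0.46 [319.8, 183.9] [584.76472818  93.95194345 113.        ]
fin 0.56 [320.0, 193.6] [584.7226357   91.99899838 150.        ]
fin 0.19 [314.9, 167.8] [579.40231135 120.10422567 150.        ]
```

View pics/w7.png

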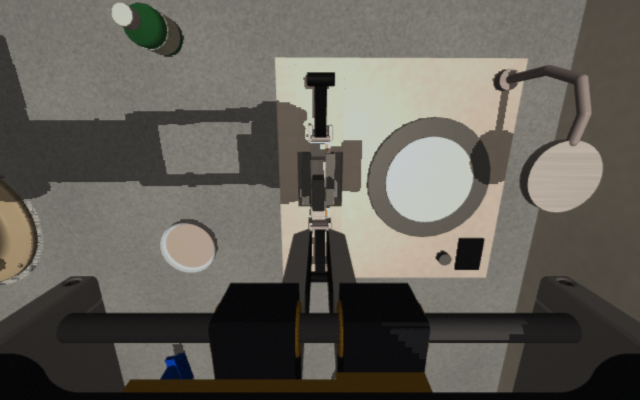

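Request:
{"op": "step_arm", "data": {
  "steps": [
    [-1,[0,0.003,-0.03],[0,0,0]],
    [-1,[0,0,-0.04],[0,0,0]],
    [-1,[0,0,-0.04],[0,0,0]],
    [-1,[0,0,-0.039],[0,0,0]],
    [-1,[0.03,0,0],[0,0,0]],
    [-1,[0.035,0,0],[0,0,0]],
    [-1,[0.035,0,0],[0,0,0]],
    [-1,[0.03,0,0],[0,0,0]],
    [-1,[0.02,0,0],[0,0,0]],
    [-1,[0.006,0,0],[0,0,0]],
    [-1,[0,0,0],[0,0,0]],
    [-1,[0,0,0],[0,0,0]]
  ]
}}

```text
time: 17.13
eef_pos: [585.3, 238.1, 107.1]
ee_rot: [-0.499, -0.501, -0.499, 0.501]
wrist_force: [-0.2, -0.3, -0.6]
gripper_width: 0.002
```

Run:
```python
from h import *
im=snapshot("wrist");cv2.imwrite("pics/w8.png",im[:,:,::-1])
s=read_state();print(s['time'],s['eef_pos'],s['wrist_force'],s['gripper_width'])
cm=camera_model("wrist")
for d in landmark_of("wrist","left_bar"): print(d['conf'],d['at'],unproj(cm,d['at'],113))
```

```text
17.1833 [585.96837984 238.31385761 108.09974382] [ 0.24783177 -0.34644963  0.73953141] 0.0038067344614982727
```

View pics/w8.png

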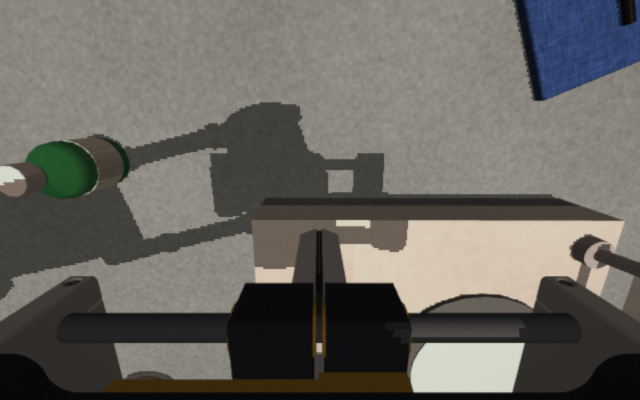

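Request:
{"op": "step_arm", "data": {
  "steps": [
    [-1,[0,0,0.006],[0,0,0]],
    [-1,[0,0,0.005],[0,0,0]],
    [-1,[-0.002,0,0.0018],[0,0,0]],
    [-1,[-0.003,0,0.0018],[0,0,0]],
    [-1,[-0.003,0,0.002],[0,0,0]],
    [-1,[-0.003,0,0.0021],[0,0,0]],
    [-1,[-0.0027,0,0.0023],[0,0,0]],
    [-1,[-0.0027,0,0.0023],[0,0,0]],
    [-1,[-0.0024,0,0.0025],[0,0,0]],
    [-1,[-0.0024,0,0.0026],[0,0,0]],
    [-1,[-0.0022,0,0.0028],[0,0,0]],
    [-1,[-0.0022,0,0.0028],[0,0,0]],
    [-1,[0,0,0],[0,0,0]]
  ]
}}

```text
time: 18.32
eef_pos: [585.1, 203.2, 133.4]
ee_rot: [0.5, 0.501, 0.499, -0.501]
wrist_force: [0.9, 2.2, 1.8]
gripper_width: 0.0
```

Request:
{"op": "step_arm", "data": {
  "steps": [
    [-1,[-0.001,0,0.0017],[0,0,0]],
    [-1,[-0.001,0,0.0017],[0,0,0]],
    [-1,[-0.001,0,0.0017],[0,0,0]],
    [-1,[-0.001,0,0.0017],[0,0,0]],
    [-1,[-0.0008,0,0.0017],[0,0,0]],
    [-1,[-0.0008,0,0.0017],[0,0,0]],
    [-1,[0,0,0],[0,0,0]]
  ]
}}

```text
time: 18.9
eef_pos: [584.6, 193.6, 138.0]
ee_rot: [-0.499, -0.501, -0.499, 0.501]
wrist_force: [-0.2, 1.5, 1.2]
gripper_width: 0.009
```

Run:
```python
from h import *
im=snapshot("scene");cv2.imwrite("pics/s9.png",cv2.resize(im[200:300,250:400,::-1],None,fx=5,fy=5,interpolation=cv2.INTER_CUBIC))
s=read_state();print(s['time'],s['eef_pos'],s['wrist_force'])
```

```text
18.95 [584.56601111 193.64465894 138.0261017 ] [-0.22756839  1.92875852  1.01618494]
```

View pics/s9.png

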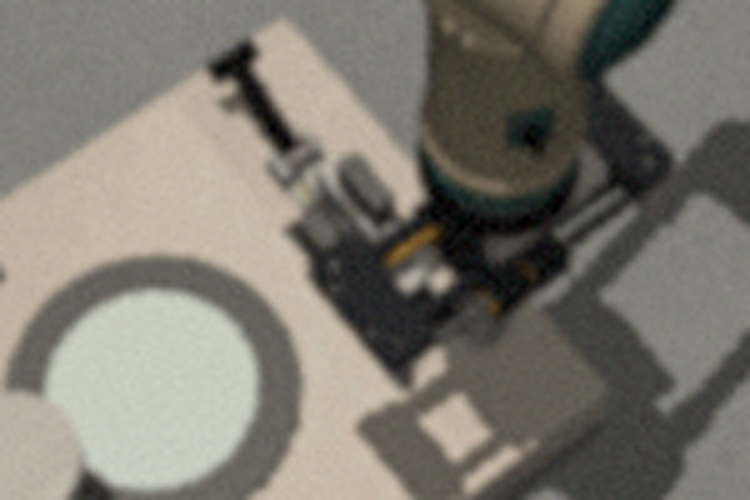

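Request:
{"op": "step_arm", "data": {
  "steps": [
    [-1,[-0.0005,0,0.0015],[0,0,0]],
    [-1,[-0.0005,0,0.0015],[0,0,0]],
    [-1,[-0.0005,0,0.0015],[0,0,0]],
    [-1,[0,0,0],[0,0,0]]
  ]
}}

```text
time: 19.28
eef_pos: [584.6, 190.0, 139.8]
ee_rot: [0.499, 0.501, 0.5, -0.5]
wrist_force: [-0.6, 5.0, 1.0]
gripper_width: 0.006
```

Request:
{"op": "step_arm", "data": {
  "steps": [
    [-1,[-0.0005,0,0.0015],[0,0,0]],
    [-1,[-0.0005,0,0.0015],[0,0,0]],
    [-1,[-0.0004,0,0.0015],[0,0,0]],
    [-1,[0,0,0],[0,0,0]]
  ]
}}

```text
time: 19.62
eef_pos: [584.6, 185.6, 141.6]
ee_rot: [0.499, 0.501, 0.5, -0.5]
wrist_force: [-1.3, 6.0, 4.3]
gripper_width: 0.0
```

Request:
{"op": "step_arm", "data": {
  "steps": [
    [-1,[-0.0004,0,0.0015],[0,0,0]],
    [-1,[-0.0004,0,0.0015],[0,0,0]],
    [-1,[-0.0004,0,0.0015],[0,0,0]],
    [-1,[0,0,0],[0,0,0]]
  ]
}}

```text
time: 19.95
eef_pos: [584.7, 181.2, 143.1]
ee_rot: [0.499, 0.501, 0.5, -0.5]
wrist_force: [-1.8, 5.2, 3.9]
gripper_width: 0.005
```

Request:
{"op": "step_arm", "data": {
  "steps": [
    [-1,[-0.0002,0,0.0015],[0,0,0]],
    [-1,[-0.0002,0,0.0015],[0,0,0]],
    [-1,[-0.0002,0,0.0015],[0,0,0]],
    [-1,[0,0,0],[0,0,0]]
  ]
}}

```text
time: 20.28
eef_pos: [585.0, 176.6, 143.8]
ee_rot: [0.499, 0.501, 0.499, -0.5]
wrist_force: [-1.2, 5.0, 3.5]
gripper_width: 0.006
```

Request:
{"op": "step_arm", "data": {
  "steps": [
    [-1,[-0.0001,0,0.0015],[0,0,0]],
    [-1,[-0.0001,0,0.0015],[0,0,0]],
    [-1,[0,0,0],[0,0,0]]
  ]
}}

```text
time: 20.53
eef_pos: [585.2, 173.6, 144.1]
ee_rot: [0.499, 0.501, 0.499, -0.5]
wrist_force: [-0.1, 5.4, 4.0]
gripper_width: 0.002
```

Request:
{"op": "step_arm", "data": {
  "steps": [
    [-1,[0,0,0.0015],[0,0,0]],
    [-1,[0,0,0.0015],[0,0,0]],
    [-1,[0,0,0],[0,0,0]]
  ]
}}

```text
time: 20.78
eef_pos: [585.4, 170.4, 144.0]
ee_rot: [0.5, 0.501, 0.499, -0.5]
wrist_force: [1.0, 4.3, 3.1]
gripper_width: 0.007
```

Request:
{"op": "step_arm", "data": {
  "steps": [
    [-1,[0,0,0.001],[0,0,0]],
    [-1,[0,0,0.001],[0,0,0]],
    [-1,[0,0,0],[0,0,0]]
  ]
}}

```text
time: 21.03
eef_pos: [585.4, 168.4, 143.8]
ee_rot: [0.5, 0.501, 0.499, -0.5]
wrist_force: [-0.8, 5.8, 4.2]
gripper_width: 0.004
```

Request:
{"op": "step_arm", "data": {
  "steps": [
    [-1,[0,0,0.001],[0,0,0]],
    [-1,[0,0,0.001],[0,0,0]],
    [-1,[0,0,0],[0,0,0]]
  ]
}}

```text
time: 21.28
eef_pos: [585.4, 166.3, 143.7]
ee_rot: [0.5, 0.501, 0.499, -0.5]
wrist_force: [-0.5, 5.8, 5.3]
gripper_width: 0.006
```

Request:
{"op": "step_arm", "data": {
  "steps": [
    [-1,[0,0,0.0008],[0,0,0]],
    [-1,[0,0,0],[0,0,0]]
  ]
}}

```text
time: 21.45
eef_pos: [585.4, 165.5, 143.7]
ee_rot: [0.5, 0.501, 0.499, -0.5]
wrist_force: [0.6, 5.1, 4.8]
gripper_width: 0.003
```

Request:
{"op": "step_arm", "data": {
  "steps": [
    [-1,[0,0,0.0008],[0,0,0]],
    [-1,[0,0,0],[0,0,0]]
  ]
}}

```text
time: 21.62
eef_pos: [585.4, 165.0, 143.7]
ee_rot: [0.499, 0.501, 0.499, -0.5]
wrist_force: [-0.5, 5.7, 4.7]
gripper_width: 0.003
```

Request:
{"op": "step_arm", "data": {
  "steps": [
    [-1,[0,0,0.0008],[0,0,0]],
    [-1,[0,0,0],[0,0,0]]
  ]
}}

```text
time: 21.78
eef_pos: [585.4, 164.5, 143.8]
ee_rot: [0.499, 0.502, 0.499, -0.5]
wrist_force: [0.4, 5.4, 4.3]
gripper_width: 0.003
```

Request:
{"op": "step_arm", "data": {
  "steps": [
    [-1,[0,0,0.0006],[0,0,0]],
    [-1,[0,0,0],[0,0,0]]
  ]
}}

```text
time: 21.95
eef_pos: [585.4, 164.2, 143.8]
ee_rot: [0.499, 0.502, 0.5, -0.5]
wrist_force: [-0.9, 7.2, 5.0]
gripper_width: 0.01
```

Request:
{"op": "step_arm", "data": {
  "steps": [
    [-1,[0,0,0.0006],[0,0,0]],
    [-1,[0,0,0],[0,0,0]]
  ]
}}

```text
time: 22.12
eef_pos: [585.4, 164.0, 143.8]
ee_rot: [0.499, 0.502, 0.5, -0.499]
wrist_force: [-0.7, 7.3, 4.3]
gripper_width: 0.004
```

Request:
{"op": "step_arm", "data": {
  "steps": [
    [-1,[0,0,-0.003],[0,0,0]],
    [-1,[0,0,-0.008],[0,0,0]],
    [-1,[0,0,-0.01],[0,0,0]],
    [-1,[-0.03,0,0],[0,0,0]],
    [-1,[-0.035,0,0],[0,0,0]],
    [-1,[-0.035,0,0],[0,0,0]],
    [-1,[-0.02,0,0],[0,0,0]],
    [-1,[0,0,0.03],[0,0,0]],
    [-1,[0,0,0.04],[0,0,0]],
    [-1,[0,0,0.02],[0,0,0]],
    [-1,[0,0,0],[0,0,0]],
    [-1,[0,0,0],[0,0,0]]
  ]
}}

```text
time: 23.12
eef_pos: [584.3, 92.4, 262.4]
ee_rot: [-0.499, -0.501, -0.499, 0.502]
wrist_force: [-0.4, 0.4, -0.4]
gripper_width: 0.006
```

Run:
```python
from h import *
import json
s=read_state();cm=camera_model("wrist");im=snapshot("wrist");cv2.imwrite("pics/w10.png",im[:,:,::-1])
print(s['time'],s['eef_pos'],s['wrist_force'])
for l,z in (("left_bar",151),("right_bar",114),("fin",147)):
    for d in landmark_of("wrist",l): print(l,d['conf'],d['at'],unproj(cm,d['at'],z))
cv2.imwrite("pics/w10z.png",cv2.resize(im[60:300,200:440,::-1],None,fx=2.5,fy=2.5,interpolation=cv2.INTER_CUBIC))
```

```text
23.1167 [584.2933009   92.36760344 262.44894254] [-0.36914438  0.37211455 -0.44111786]
left_bar 0.78 [320.3, 140.6] [586.77259557 151.57802584 151.        ]
right_bar 0.5 [317.5, 138.2] [583.72725898 151.17527992 114.        ]
fin 0.84 [318.0, 193.7] [584.12643645  94.82615989 147.        ]
```

View pics/w10z.png

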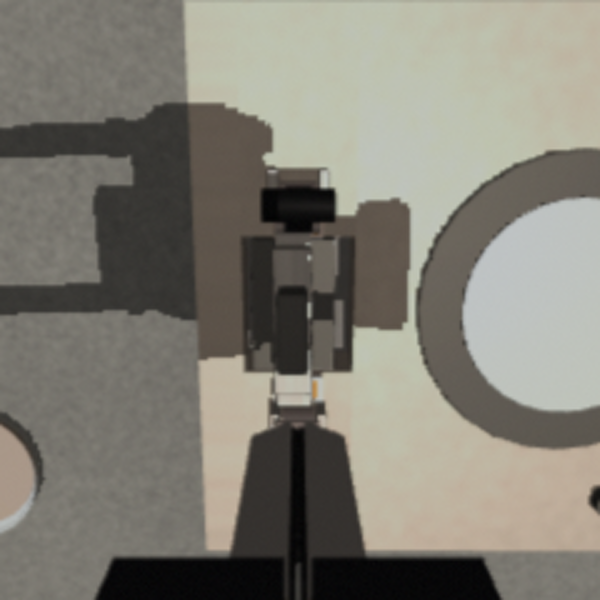

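Request:
{"op": "step_arm", "data": {
  "steps": [
    [-1,[0,0.001,0.03],[0,0,0]],
    [-1,[0,0,0.04],[0,0,0]],
    [-1,[0,0,0.04],[0,0,0]],
    [-1,[0,0,0.04],[0,0,0]],
    [-1,[0.03,0,0],[0,0,0]],
    [-1,[0.035,0,0],[0,0,0]],
    [-1,[0.035,0,0],[0,0,0]],
    [-1,[0.03,0,0],[0,0,0]],
    [-1,[0.02,0,0],[0,0,0]],
    [-1,[0.004,0,0],[0,0,0]],
    [-1,[0,0,0],[0,0,0]],
    [-1,[0,0,0],[0,0,0]]
  ]
}}

```text
time: 24.32
eef_pos: [586.3, -56.3, 110.0]
ee_rot: [0.5, 0.501, 0.499, -0.5]
wrist_force: [0.1, -0.6, 0.9]
gripper_width: 0.003
```

Request:
{"op": "step_arm", "data": {
  "steps": [
    [-1,[0,0,-0.006],[0,0,0]],
    [-1,[0,0,-0.005],[0,0,0]],
    [-1,[-0.002,0,-0.0018],[0,0,0]],
    [-1,[-0.003,0,-0.002],[0,0,0]],
    [-1,[-0.003,0,-0.0021],[0,0,0]],
    [-1,[-0.0027,0,-0.0023],[0,0,0]],
    [-1,[-0.0027,0,-0.0023],[0,0,0]],
    [-1,[-0.0024,0,-0.0025],[0,0,0]],
    [-1,[-0.0024,0,-0.0026],[0,0,0]],
    [-1,[-0.0022,0,-0.0028],[0,0,0]],
    [-1,[-0.0022,0,-0.0028],[0,0,0]],
    [-1,[0,0,0],[0,0,0]]
  ]
}}

```text
time: 25.32
eef_pos: [587.4, -29.1, 136.6]
ee_rot: [0.504, 0.499, 0.496, -0.501]
wrist_force: [-2.8, -10.0, 12.4]
gripper_width: 0.007
```

Run:
```python
from h import *
im=snapshot("wrist");cv2.imwrite("pics/w11.png",im[:,:,::-1])
im=snapshot("scene");cv2.imwrite("pics/s11.png",cv2.resize(im[180:300,250:400,::-1],None,fx=5,fy=5,interpolation=cv2.INTER_CUBIC))
s=read_state();print(s['time'],s['eef_pos'],s['wrist_force'],s['wrist_torque'])
```

```text
25.4167 [587.48789235 -29.1583465  136.42212246] [-2.30896651 -9.11540926 11.11035759] [-2.00057081  0.49541233  0.02743718]
```

View pics/s11.png

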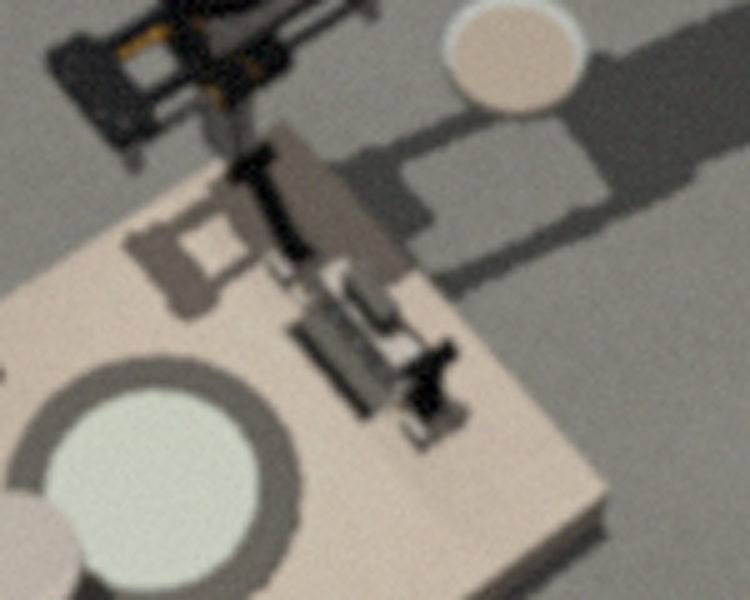

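View pics/w11.png

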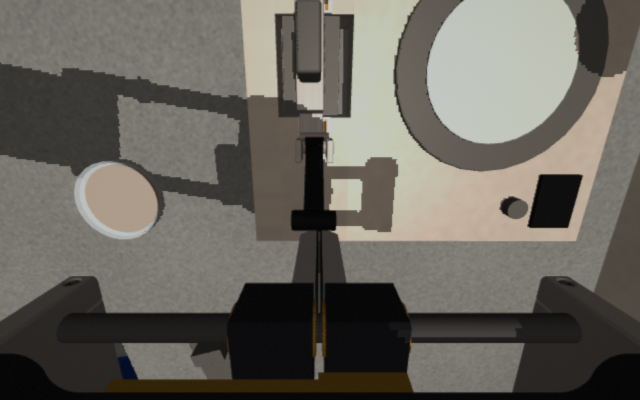

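Request:
{"op": "step_arm", "data": {
  "steps": [
    [-1,[-0.001,0,0.004],[0,0,0]],
    [-1,[0,0,0.008],[0,0,0]],
    [-1,[0,0,0.004],[0,0,0]],
    [-1,[0.007,0,0],[0,0,0]],
    [-1,[0.005,0,0],[0,0,0]],
    [-1,[0,0,0],[0,0,0]],
    [-1,[0,0,0],[0,0,0]]
  ]
}}

```text
time: 26.0
eef_pos: [584.6, -40.0, 119.6]
ee_rot: [-0.499, -0.5, -0.5, 0.501]
wrist_force: [-1.0, -0.3, 0.1]
gripper_width: 0.006
```

Run:
```python
from h import *
s=read_state();cm=camera_model("wrist");im=snapshot("wrist");cv2.imwrite("pics/w12.png",im[:,:,::-1])
print(s['time'],s['eef_pos'],s['wrist_force'],Rt(s).as_matrix().round(3).tolist())
for th in (.6,.7,.8,.9,1.0): print(th,proj(cm,[586,30.-70*np.sin(th),81+70*np.cos(th)]),30.-70*np.sin(th),81+70*np.cos(th))
print(proj(cm,[586,30,81]))
for d in landmark_of("wrist","right_bar"): print(d)
```

```text
26.0 [584.57703851 -40.01969302 119.55103936] [-0.9679482  -0.34424064  0.07798073] [[-0.002, 1.0, -0.002], [0.001, -0.002, -1.0], [-1.0, -0.002, -0.001]]
0.6 [319.62016784 208.21801052] -9.524973137652474 138.7734930436775
0.7 [319.62874607 214.65183468] -15.09523810663837 134.5389531099142
0.8 [319.63501804 219.72081413] -20.214926362966594 129.7694696543016
0.9 [319.63911144 223.47988779] -24.83288367392384 124.51269777894652
1.0 [319.64118321 226.00520281] -28.902968936552753 118.82116141076978
[319.48035552 134.29403109]
{'at': [316.7, 215.4], 'conf': 0.68}
```

View pics/w12.png

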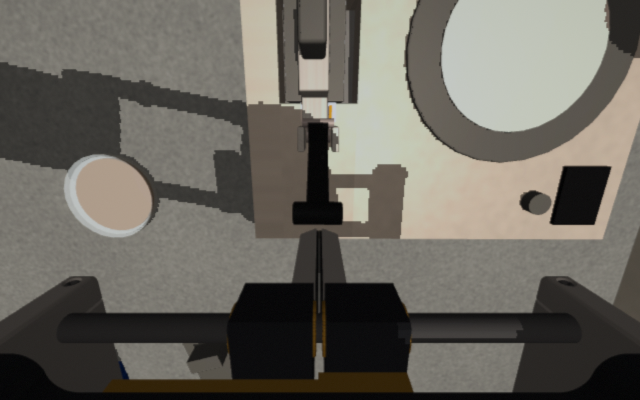

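Request:
{"op": "step_arm", "data": {
  "steps": [
    [-1,[-0.001,0,-0.004],[0,0,0]],
    [-1,[-0.001,0,-0.004],[0,0,0]],
    [-1,[-0.001,0,-0.003],[0,0,0]],
    [-1,[0,0,0],[0,0,0]]
  ]
}}

```text
time: 26.43
eef_pos: [585.5, -29.1, 124.3]
ee_rot: [0.5, 0.5, 0.499, -0.5]
wrist_force: [0.1, -0.6, 0.3]
gripper_width: 0.005
```

Request:
{"op": "step_arm", "data": {
  "steps": [
    [-1,[-0.0014,0,-0.0017],[0,0,0]],
    [-1,[-0.0013,0,-0.0017],[0,0,0]],
    [-1,[0,0,0],[0,0,0]]
  ]
}}

```text
time: 26.68
eef_pos: [585.5, -26.0, 126.8]
ee_rot: [0.5, 0.501, 0.499, -0.5]
wrist_force: [-0.1, -0.6, 0.2]
gripper_width: 0.003
```

Request:
{"op": "step_arm", "data": {
  "steps": [
    [-1,[0,0,-0.0015],[0,0,0]],
    [-1,[0,0,-0.0015],[0,0,0]],
    [-1,[0,0,0],[0,0,0]]
  ]
}}

```text
time: 26.93
eef_pos: [585.6, -23.2, 126.6]
ee_rot: [0.5, 0.501, 0.499, -0.5]
wrist_force: [-0.4, -2.8, 1.6]
gripper_width: 0.006
```

Request:
{"op": "step_arm", "data": {
  "steps": [
    [-1,[-0.001,0,-0.0015],[0,0,0]],
    [-1,[-0.001,0,-0.0015],[0,0,0]],
    [-1,[0,0,0],[0,0,0]]
  ]
}}

```text
time: 27.18
eef_pos: [585.5, -19.8, 128.6]
ee_rot: [0.499, 0.501, 0.499, -0.5]
wrist_force: [0.2, -2.0, 1.8]
gripper_width: 0.004
```

Request:
{"op": "step_arm", "data": {
  "steps": [
    [-1,[-0.0008,0,-0.0015],[0,0,0]],
    [-1,[-0.0008,0,-0.0015],[0,0,0]],
    [-1,[-0.0008,0,-0.0015],[0,0,0]],
    [-1,[0,0,0],[0,0,0]]
  ]
}}

```text
time: 27.52
eef_pos: [585.4, -15.8, 130.9]
ee_rot: [-0.5, -0.5, -0.499, 0.501]
wrist_force: [-0.3, -3.8, 1.9]
gripper_width: 0.004
```

Request:
{"op": "step_arm", "data": {
  "steps": [
    [-1,[-0.0007,0,-0.0015],[0,0,0]],
    [-1,[-0.0007,0,-0.0015],[0,0,0]],
    [-1,[-0.0007,0,-0.0015],[0,0,0]],
    [-1,[0,0,0],[0,0,0]]
  ]
}}

```text
time: 27.85
eef_pos: [585.4, -11.2, 133.2]
ee_rot: [-0.5, -0.501, -0.499, 0.501]
wrist_force: [0.2, -5.2, 2.2]
gripper_width: 0.003
```

Request:
{"op": "step_arm", "data": {
  "steps": [
    [-1,[-0.0006,0,-0.0015],[0,0,0]],
    [-1,[-0.0006,0,-0.0015],[0,0,0]],
    [-1,[-0.0006,0,-0.0015],[0,0,0]],
    [-1,[0,0,0],[0,0,0]]
  ]
}}

```text
time: 28.18
eef_pos: [585.5, -6.8, 135.2]
ee_rot: [0.5, 0.501, 0.499, -0.501]
wrist_force: [-0.0, -5.0, 5.7]
gripper_width: 0.003
```

Request:
{"op": "step_arm", "data": {
  "steps": [
    [-1,[-0.0006,0,-0.0015],[0,0,0]],
    [-1,[-0.0006,0,-0.0015],[0,0,0]],
    [-1,[-0.0006,0,-0.0015],[0,0,0]],
    [-1,[0,0,0],[0,0,0]]
  ]
}}

```text
time: 28.52
eef_pos: [585.5, -2.1, 136.8]
ee_rot: [0.5, 0.501, 0.499, -0.5]
wrist_force: [0.5, -3.8, 4.0]
gripper_width: 0.008
```

Request:
{"op": "step_arm", "data": {
  "steps": [
    [-1,[-0.0005,0,-0.0015],[0,0,0]],
    [-1,[-0.0005,0,-0.0015],[0,0,0]],
    [-1,[-0.0005,0,-0.0015],[0,0,0]],
    [-1,[0,0,0],[0,0,0]]
  ]
}}

```text
time: 28.85
eef_pos: [585.5, 2.5, 138.2]
ee_rot: [0.499, 0.501, 0.499, -0.5]
wrist_force: [0.1, -4.4, 2.8]
gripper_width: 0.009
```

Request:
{"op": "step_arm", "data": {
  "steps": [
    [-1,[-0.0003,0,-0.0015],[0,0,0]],
    [-1,[-0.0003,0,-0.0015],[0,0,0]],
    [-1,[-0.0002,0,-0.0012],[0,0,0]],
    [-1,[0,0,0],[0,0,0]]
  ]
}}

```text
time: 29.18
eef_pos: [585.5, 6.9, 138.8]
ee_rot: [0.499, 0.501, 0.499, -0.5]
wrist_force: [0.5, -3.5, 3.4]
gripper_width: 0.005
```

Request:
{"op": "step_arm", "data": {
  "steps": [
    [-1,[0,0,-0.0012],[0,0,0]],
    [-1,[0,0,-0.0012],[0,0,0]],
    [-1,[0,0,0],[0,0,0]]
  ]
}}

```text
time: 29.43
eef_pos: [585.4, 9.3, 138.7]
ee_rot: [0.499, 0.501, 0.499, -0.501]
wrist_force: [-0.3, -3.4, 3.5]
gripper_width: 0.006
```

Request:
{"op": "step_arm", "data": {
  "steps": [
    [-1,[0,0,-0.001],[0,0,0]],
    [-1,[0,0,-0.001],[0,0,0]],
    [-1,[0,0,0],[0,0,0]]
  ]
}}

```text
time: 29.68
eef_pos: [585.4, 11.2, 138.7]
ee_rot: [0.499, 0.501, 0.5, -0.501]
wrist_force: [0.4, -4.8, 3.3]
gripper_width: 0.006
```

Request:
{"op": "step_arm", "data": {
  "steps": [
    [-1,[0,0,-0.001],[0,0,0]],
    [-1,[0,0,0],[0,0,0]]
  ]
}}

```text
time: 29.85
eef_pos: [585.4, 12.2, 138.7]
ee_rot: [0.499, 0.501, 0.499, -0.501]
wrist_force: [-0.4, -3.8, 2.8]
gripper_width: 0.009
```

Request:
{"op": "step_arm", "data": {
  "steps": [
    [-1,[0,0,-0.001],[0,0,0]],
    [-1,[0,0,0],[0,0,0]]
  ]
}}

```text
time: 30.02
eef_pos: [585.4, 13.2, 138.7]
ee_rot: [0.499, 0.501, 0.499, -0.501]
wrist_force: [0.4, -3.1, 2.8]
gripper_width: 0.003
```

Request:
{"op": "step_arm", "data": {
  "steps": [
    [-1,[0,0,-0.0008],[0,0,0]],
    [-1,[0,0,0],[0,0,0]]
  ]
}}

```text
time: 30.18
eef_pos: [585.4, 13.9, 138.7]
ee_rot: [-0.499, -0.501, -0.499, 0.501]
wrist_force: [-0.0, -4.1, 3.3]
gripper_width: 0.005
```

Request:
{"op": "step_arm", "data": {
  "steps": [
    [-1,[0,0,-0.0008],[0,0,0]],
    [-1,[0,0,0],[0,0,0]]
  ]
}}

```text
time: 30.35
eef_pos: [585.4, 14.8, 138.7]
ee_rot: [0.499, 0.501, 0.499, -0.501]
wrist_force: [0.8, -3.7, 2.8]
gripper_width: 0.003
```

Request:
{"op": "step_arm", "data": {
  "steps": [
    [-1,[0,0,-0.0008],[0,0,0]],
    [-1,[0,0,0],[0,0,0]]
  ]
}}

```text
time: 30.52
eef_pos: [585.4, 15.4, 138.7]
ee_rot: [-0.499, -0.501, -0.499, 0.501]
wrist_force: [-0.1, -4.1, 3.2]
gripper_width: 0.006
```

Request:
{"op": "step_arm", "data": {
  "steps": [
    [-1,[0,0,-0.0008],[0,0,0]],
    [-1,[0,0,0],[0,0,0]]
  ]
}}

```text
time: 30.68
eef_pos: [585.4, 15.9, 138.8]
ee_rot: [-0.5, -0.5, -0.499, 0.501]
wrist_force: [-0.2, -5.8, 4.0]
gripper_width: 0.006
```

Request:
{"op": "step_arm", "data": {
  "steps": [
    [-1,[0,0,-0.0006],[0,0,0]],
    [-1,[0,0,0],[0,0,0]]
  ]
}}

```text
time: 30.85
eef_pos: [585.4, 16.2, 138.8]
ee_rot: [-0.5, -0.5, -0.499, 0.501]
wrist_force: [0.4, -5.6, 4.1]
gripper_width: 0.004
```

Request:
{"op": "step_arm", "data": {
  "steps": [
    [-1,[0,0,-0.0007],[0,0,0]],
    [-1,[0,0,0],[0,0,0]]
  ]
}}

```text
time: 31.02
eef_pos: [585.4, 16.6, 138.9]
ee_rot: [-0.5, -0.5, -0.499, 0.501]
wrist_force: [-0.7, -5.8, 5.5]
gripper_width: 0.002
```

Request:
{"op": "step_arm", "data": {
  "steps": [
    [-1,[0,0,-0.0005],[0,0,0]],
    [-1,[0,0,0],[0,0,0]]
  ]
}}

```text
time: 31.18
eef_pos: [585.4, 16.8, 138.9]
ee_rot: [-0.5, -0.5, -0.499, 0.501]
wrist_force: [0.0, -6.3, 4.2]
gripper_width: 0.007
```

Request:
{"op": "step_arm", "data": {
  "steps": [
    [-1,[0,0,0.003],[0,0,0]],
    [-1,[0,0,0.008],[0,0,0]],
    [-1,[0,0,0.01],[0,0,0]],
    [-1,[-0.03,0,0],[0,0,0]],
    [-1,[-0.035,0,0],[0,0,0]],
    [-1,[-0.035,0,0],[0,0,0]],
    [-1,[-0.02,0,0],[0,0,0]],
    [-1,[0,0,-0.03],[0,0,0]],
    [-1,[0,0,-0.03],[0,0,0]],
    [-1,[0,0,-0.01],[0,0,0]],
    [-1,[0,0,0],[0,0,0]],
    [-1,[0,0,0],[0,0,0]],
    [-1,[0,0,0],[0,0,0]]
  ]
}}

```text
time: 32.27
eef_pos: [585.3, 66.0, 258.1]
ee_rot: [-0.499, -0.5, -0.499, 0.501]
wrist_force: [0.1, -0.3, 1.0]
gripper_width: 0.008
```

Run:
```python
from h import *
import json
s=read_state();cm=camera_model("wrist");im=snapshot("wrist");cv2.imwrite("pics/w13.png",im[:,:,::-1])
json.dump({**{k:np.array(cm[k]).tolist() for k in "KRt"},"p":s['eef_pos'].tolist(),"Rm":Rt(s).as_matrix().tolist()},open("w13.json","w"))
print(s['time'],s['eef_pos'],s['wrist_force'])
for l,z in (("left_bar",151),("right_bar",151),("fin",144)):
    for d in landmark_of("wrist",l): print(l,d['conf'],d['at'],unproj(cm,d['at'],z))
cv2.imwrite("pics/w13z.png",cv2.resize(im[60:260,240:400,::-1],None,fx=3,fy=3,interpolation=cv2.INTER_CUBIC))
im=snapshot("scene");cv2.imwrite("pics/s13.png",cv2.resize(im[180:300,250:400,::-1],None,fx=5,fy=5,interpolation=cv2.INTER_CUBIC))
```

```text
32.2667 [585.31465448  65.995379   258.10415372] [ 0.14875618 -0.27485214  1.0403101 ]
left_bar 0.89 [319.6, 115.9] [587.04273781 149.15086556 151.        ]
right_bar 0.57 [319.0, 229.5] [586.13642737  30.18777689 151.        ]
fin 0.68 [316.4, 173.8] [583.55442583  90.59021902 144.        ]
```

View pics/w13z.png

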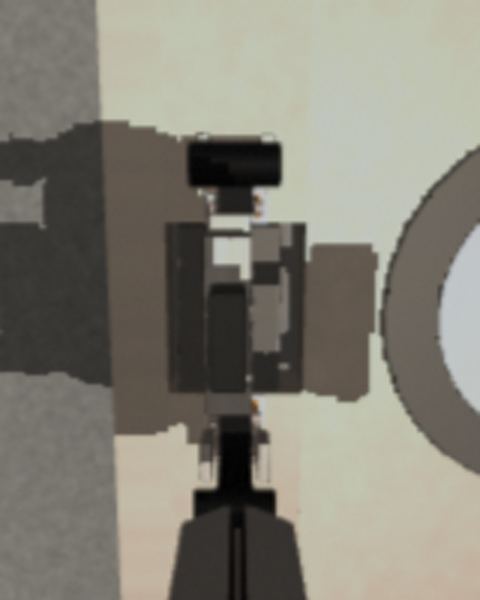

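View pics/s13.png

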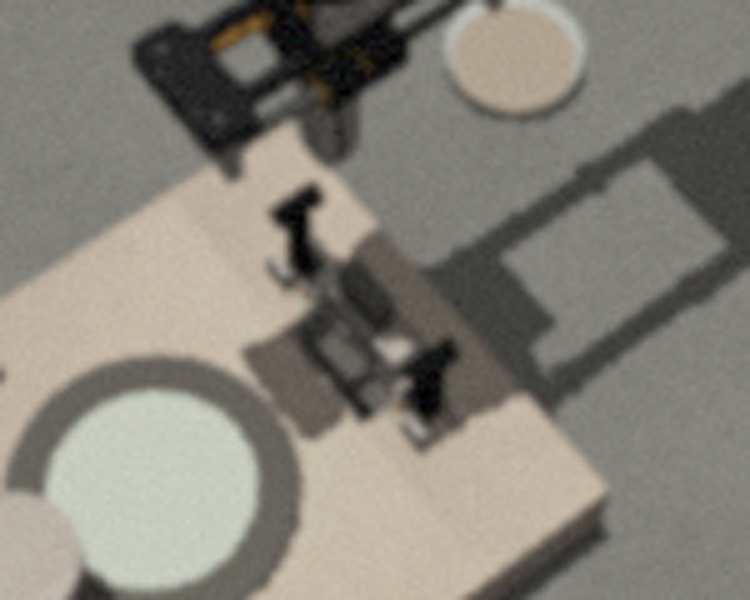

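Run:
```python
from cell import *
print(read_state()['time']); print(finish_job())
```

```text
32.5167
the job is handed in; nothing more can be done
None
```

The cassette is in the bay with both levers home, and I handed the job in at 32.5 s. No verdict was reported.

- **Cassette:** I lifted it by its fin and lined it up with the guide slot, which the wrist pictures showed about 2.6 mm off the nominal bay centre towards -x. The tongue entered without catching. I set it down gently on the connector (TCP at 123.4 mm, so origin about 80 mm) and let go with both levers open.
- **Left lever:** I pushed it in with the shut fingers. It drove at about 5–6 N and I stopped when the force began to climb, at about 7 N.
- **Right lever:** My first push jammed at about 0.7 rad because the fingertips rode too high on the bar, with about 10 N sideways and 12 N upward on the tool. I backed off, came in lower and drove it at 3–5 N, stopping at about 6 N when it met the end.
- **Last checks:** The wrist picture shows the left bar at y = 149 mm and the right bar at y = 30 mm, against hinges I worked out at about 149.6 and 29.6. Both levers are therefore within a few hundredths of a radian of home. The arm was clear and the wrist force was near zero, within noise. I did not go near the dishes or the bottle.
- **Not measured directly:** I did not check the cassette's final height or level in the pictures. I infer them from both levers stopping at the end of their travel.

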